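Set the pusher block of a syringe pump against the plunger and clamp it

TASK

Get the syringe pump ready to run: take the spanner off the guide rods and lay it flat on the bench, free the clamp knob on the pusher block, push the block up until it just touches the end of the syringe plunger without driving the plunger in, then turn the knob tight again so that the block is locked there. Leave everything else on the bench where it stands.

Things in the scene. Friction and masses are not known exactly. Their poses are not given: they have to be found in the camera images.
- pump: Fixed syringe pump: light grey casing 120 (x) x 400 (y) x 45 mm, origin centre of underside. Its +y runs along two steel guide rods (10 mm thick, 72 mm apart, tops 65 mm above the bench) towards the clear syringe; -x is its front. End plates at y = -190 and +187 mm are 70 mm high. The syringe's axis is 80 mm above the bench; its barrel and cradle lie at y = +67 to +185 mm, up to 101 mm high.
- pusher_block (a joint): Position of the pusher block along the rods, m, growing towards the syringe (pump +y), 0 to 0.18. Aluminium box 92 (x) x 44 (y) x 46 mm, from 49 to 95 mm above the bench, with a round rubber button 26 mm across standing 6 mm out of its face towards the syringe. Unclamped it slides with about 3 N; locked it resists about 15 N.
- block_face (a point): Centre of the end of the block's rubber button, the point that meets the plunger, 80 mm above the bench; axes as the pump's.
- block_back (a point): Point in the middle of the block's plain back face (the face away from the syringe, where it is pushed), 80 mm above the bench; axes as the pump's.
- clamp_knob (a joint): Turn of the clamp knob in rad: 0 is fully loose, grows clockwise seen from above, stop at 1.45. The shoe begins to grip at about 0.4; above 1.1 the block is locked, below 0.35 it is free. About 0.2 N m turns it; it stays where it is left.
- knob_grip (a point): Centre of the knob's black wing bar on top of the block, on the turning axis, 118.5 mm above the bench. The bar is 46 mm long along this point's y, 10 mm thick along its x, from 107 to 130 mm above the bench; under it a boss 28 mm across rises from the block's top (95 mm). At joint value 0 the bar lies along the rods.
- plunger (a joint): How far the syringe plunger is pushed in, m, growing into the barrel (pump +y). It drags with about 8 N, and stays where it is left.
- plunger_end (a point): Centre of the flat end of the plunger's white thumb rest (disc 34 mm across, 4 mm thick) that faces the block, 80 mm above the bench; axes as the pump's.
- spanner_mid (a point): Middle of a plain steel combination spanner 163 mm long and 6 mm thick, half-way up; its length is along this point's y, the shank is 10 mm wide, both heads about 26 mm. At the start it lies flat across the guide rods between block and plunger, underside 65 mm above the bench. Thin tubes and power strips lie on the bench at y below -0.27 m and x beyond 0.62 m.
- timer_mid (a point): Bystander: sand timer 42 x 42 x 104 mm with eight-sided caps, standing; point half-way up.
- vial_mid (a point): Bystander: small screw-cap vial 28 mm across, 58 mm high, standing; point half-way up.
- tape_mid (a point): Bystander: roll of thread tape 50 mm across, 14 mm high, lying flat; point half-way up.
- flowmeter_mid (a point): Bystander: handheld flow meter 118 (x) x 62 (y) x 28 mm, lying; point half-way up.
- jar_mid (a point): Bystander: glass sample jar with screw lid, 64 mm across, 136 mm high, standing; point half-way up.
- mug_mid (a point): Bystander: mug 82 (x) x 114 (y, with handle) x 91 mm, standing; point half-way up.
- adapter_mid (a point): Bystander: ivory plug block 41 x 39 x 43 mm; point half-way up.

How it is judged:
By the outcome, as a careful person would: the job done as asked, in the order asked, and still so for the second after the job is handed in, with the robot touching nothing.
It also fails if it takes over 72 s, if anything falls off the work surface, if the arm or the gripper's body presses on something with over 40 N, if the wrist force passes 120 N, or if a joint passes its speed limit or range.

ROBOT

A 6-joint arm with a two-finger parallel gripper is mounted at the origin on a cart in front of the work surface, level with it; the furniture and walls round the work are solid. World frame = base frame: x ahead of the robot, y to its left, z up, the work surface at z = 0. Lengths are in m, angles in rad, forces in N, time in s.
With the tool pointing down it reaches from about 0.25 to 0.725 m from the base axis. Payload 4 kg.
Tool frame: the origin (TCP) lies on the centre line of the jaws, within the pads' length; the fingertips stand 17 mm ahead of it and the grasp point (between the pads) lies 2 mm behind it; z points along the fingers, x is the direction in which the jaws open and shut, and the axes are right-handed (so a half turn about z gives the same grasp; the last joint's range is limited). The gripper opens to 85 mm and grips with 20 to 120 N. Pads are 22 mm wide; open, the fingers measure 114 mm over their backs; the gripper's body (76 mm by 85 mm) begins 54 mm behind the grasp point. The pads swing forward as they close: fully open they stand 13 mm farther back than shut.
Start: joints at [1.276, 0.241, 0.005, 1.335, 0, 1.571], TCP at [0.145, 0.478, 0.248] pointing down, gripper open.
Joint ranges: [-2.72, 2.72], [-1.05, 1.87], [-1.09, 1.28], [-1.99, 2.15], [-1.42, 1.44], [-3.14, 3.14]. Speed limits (rad/s): [2.79, 2.79, 3.14, 3.14, 3.14, 3.14].

INTERFACE

Orientations are given as a unit quaternion [x, y, z, w].
In Python, from workcell import bot gives the robot as it stands.
- The arm moves only by the tool jog_arm, never from a script. Its arguments are lists of equal length, an entry for each row: "jaw": the closure, from 0 (fully open) to 1 (shut); "linear": the shift along the tool's x, y, z in m, a list of three; "delta_rot": the turn, a rotation vector about the tool's x, y, z in degrees, a list of three. A call has exactly 8 rows; each row is the pose to reach, as a shift and turn from the pose commanded when the call began, along the tool's axes at that moment; what a row does not reach only later rows make up. A row lasts 1/12 s, in which the tool goes at most 41.7 mm and 7.16 degrees, less where a joint would pass 70% of its speed; a pose out of reach is approached as far as the arm can. A call with a gripper value outside its range is refused whole. The fingers move at their own pace and stop on an object; the grip force is fixed at half the most. Time passes only in rows, so rows that repeat a pose let the fingers close, or fill a call up. It gives the time, the measured TCP pose, the force and the opening at its end, in the units of the state.
- bot.get_obs(): the state, without advancing time (a new reading comes with each control period).
- bot.camera(name): name is "side" or "top" or "wrist"; returns (picture, depth): 420x560x3 uint8, red, green, blue; 420x560 float32, m along the optical axis (not along the pixel's ray), 0 where there is no reading.
- bot.calibration(name): a dict with "fovy" (degrees; the focal length in pixels is half the picture's height over the tangent of half this angle, whatever the lens; pixels are square), "cx", "cy" (the principal point, pixels), "origin" and "orientation" of the camera in the world. Camera axes: x right, y down, z forward; pixel columns grow to the right and rows downward; lengths in m; the calibration is good to about 2 mm. A picture is of the moment at which its call begins: read the wrist's pose just before it. calibration takes no time and is no camera call; for the wrist camera it gives the pose at the moment of the call.
- bot.job_done(): hands the job in, once; it reports no verdict.
The state is a dict: "clock": time; "joint_pos": joint angles; "joint_vel": joint speeds; "tau": joint torques, N m; "eef_pos": TCP position; "tool_rot": TCP orientation; "ft_force": force on the tool from outside, world axes, zero at the start; "ft_torque": the same for the moment, N m; "grip_width": finger opening in m.
Only numpy, scipy, OpenCV 4.12 (cv2) and the standard library are available. Lean on these libraries where they do the work, as an engineer would, in place of code of your own. Each camera call takes 0.05 s, during which the arm holds its last target.

## Working session

There is one attempt and no reset: what is moved stays moved. The work goes in short steps, Python scripts to look and compute and a tool call to move; the robot and the scene stay as the last step left them, time stands still between calls to the robot, and variables do not carry over. Pictures are saved under pics/ and viewed, and the job is handed in when it is done.

Besides the shell and the picture viewer there is one more tool, called after "Emit:" by a JSON object that holds its "op" and its "data", one argument or row to a line. jog_arm: Moves the arm, as the interface text tells. Its arguments: {"type":"object","properties":{"jaw":{"type":"array","items":{"type":"number"}},"linear":{"type":"array","items":{"type":"array","items":{"type":"number"}}},"delta_rot":{"type":"array","items":{"type":"array","items":{"type":"number"}}}},"required":["jaw","linear","delta_rot"]}

```bash
mkdir -p pics; ls
python3 - <<'E'
from workcell import bot
import cv2,numpy as np
print(bot.get_obs())
for n in ["side","top","wrist"]:
    print(n,bot.calibration(n))
    p,d=bot.camera(n)
    cv2.imwrite(f"pics/{n}0.png",p[:,:,::-1]); np.save(f"pics/{n}0_d.npy",d)
E
```

```text
pics
{'clock': 0.0, 'joint_pos': array([1.27597203e+00, 2.41433253e-01, 3.70159986e-03, 1.33524542e+00,
       2.42769041e-06, 1.57083017e+00]), 'joint_vel': array([ 0.00019247,  0.00039674,  0.0006671 , -0.00038667,  0.00124698,
        0.0005509 ]), 'tau': array([-1.88394993e-04, -3.72320330e+01,  2.52406883e+01,  1.72174943e-02,
       -9.09711389e-06,  1.13885511e-05]), 'eef_pos': array([0.14510358, 0.47782873, 0.2473942 ]), 'tool_rot': array([ 8.03306472e-01,  5.95564877e-01, -8.76604530e-04,  6.48442337e-04]), 'ft_force': array([-0.10872563,  1.30733693, -0.02463387]), 'ft_torque': array([0.02386707, 0.02129539, 0.02171822]), 'grip_width': 0.08529848612905332}
side {'fovy': 57.13648792376712, 'cx': 281.485376185256, 'cy': 209.34828782882235, 'origin': array([ 0.09665427, -0.69950919,  0.78099487]), 'orientation': array([ 0.86962993, -0.21838504,  0.11697947, -0.42704515])}
top {'fovy': 54.79003155994974, 'cx': 287.8711831200573, 'cy': 206.35559283715452, 'origin': array([0.34365288, 0.05775229, 1.24535455]), 'orientation': array([ 0.71468079, -0.69337468,  0.07118658, -0.05827001])}
wrist {'fovy': 67.28068986638297, 'cx': 281.3966201811273, 'cy': 213.9214053605282, 'origin': array([0.072413  , 0.50086135, 0.37328065]), 'orientation': array([0.79400702, 0.58907224, 0.08882216, 0.12106763])}
```

View pics/side0.png

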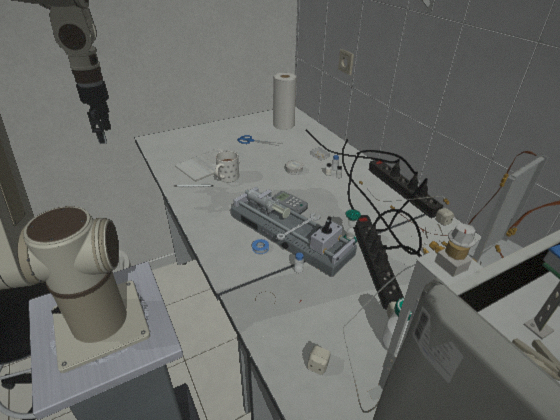

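View pics/top0.png

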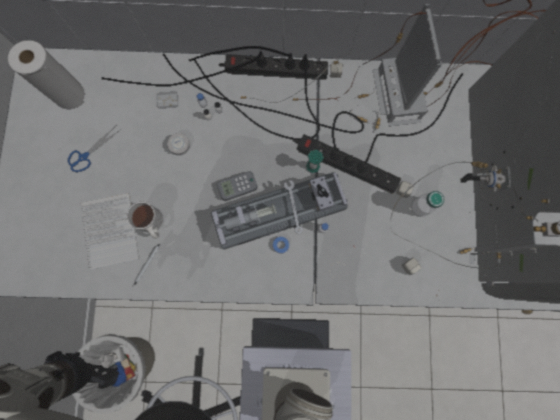

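View pics/wrist0.png

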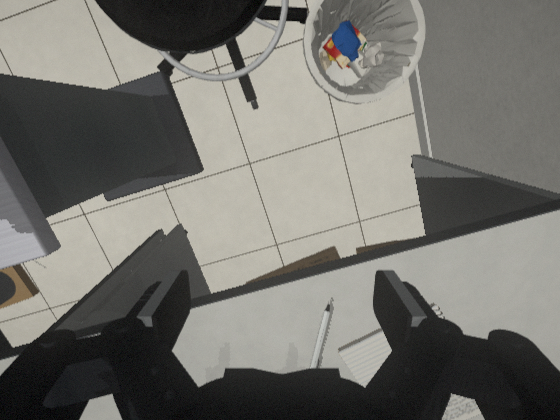

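```bash
cat > h.py <<'E'
from workcell import bot
import cv2,numpy as np
from scipy.spatial.transform import Rotation as R
def proj(c,P):
    f=210/np.tan(np.radians(c['fovy'])/2)
    q=R.from_quat(c['orientation']).inv().apply(np.atleast_2d(P)-c['origin'])
    return np.c_[c['cx']+f*q[:,0]/q[:,2],c['cy']+f*q[:,1]/q[:,2]]
def ray(c,uv,z):
    f=210/np.tan(np.radians(c['fovy'])/2)
    uv=np.atleast_2d(np.array(uv,float))
    d=R.from_quat(c['orientation']).apply(np.c_[(uv[:,0]-c['cx'])/f,(uv[:,1]-c['cy'])/f,np.ones(len(uv))])
    t=(np.asarray(z)-c['origin'][2])/d[:,2]
    return c['origin']+d*t[:,None]
def dep(c,d):
    f=210/np.tan(np.radians(c['fovy'])/2)
    v,u=np.mgrid[0:420,0:560]
    p=np.stack([(u-c['cx'])/f*d,(v-c['cy'])/f*d,d],-1).reshape(-1,3)
    return (R.from_quat(c['orientation']).apply(p)+c['origin']).reshape(420,560,3)
def crop(p,x0,y0,x1,y1,s,name):
    cv2.imwrite(name,cv2.resize(p[y0:y1,x0:x1,::-1],None,fx=s,fy=s,interpolation=cv2.INTER_CUBIC))
E
python3 - <<'E'
import cv2
p=cv2.imread('pics/top0.png')[:,:,::-1]
from h import crop
crop(p,200,155,360,265,5,'pics/top0z.png')
p=cv2.imread('pics/side0.png')[:,:,::-1]
crop(p,220,170,380,280,5,'pics/side0z.png')
E
```

```text
(no output)
```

View pics/top0z.png

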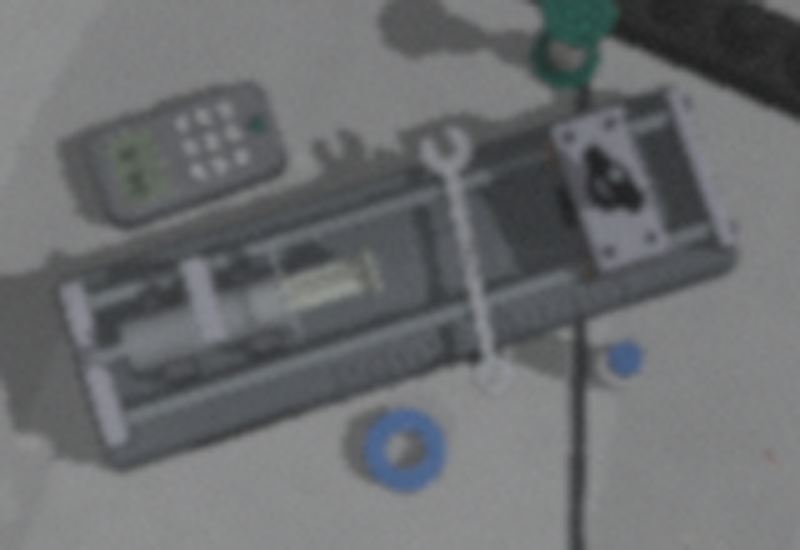

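View pics/side0z.png

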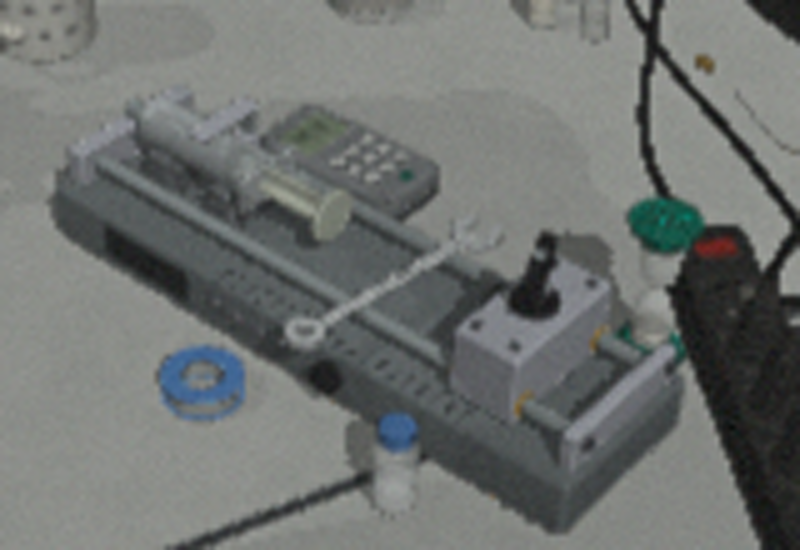

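Run:
```python
from h import *
c=bot.calibration('top'); d=np.load('pics/top0_d.npy'); W=dep(c,d)
np.set_printoptions(precision=4,suppress=True)
def Z(x,y): return (200+x/5-0.4,155+y/5-0.4)
# end plates
for n,pt,z in [('plateR_top',(680,95),.07),('plateR_bot',(730,238),.07),('plateL_top',(75,290),.07),('plateL_bot',(115,440),.07),
 ('spanOpen',(445,150),.068),('spanRing',(492,375),.068),('span mid',(468,262),.068),('knob',(610,190),.1185),('blk c',(607,188),.095),('blk tl',(552,125),.095),('blk tr',(622,108),.095),('blk br',(664,250),.095),('blk bl',(595,270),.095),
 ('plung',(375,270),.08),('tape',(403,450),.014),('vial',(625,357),.058),('timer',(578,15),.104),('flowm',(180,150),.028)]:
    u,v=Z(*pt); print(n,ray(c,(u,v),z)[0],W[int(round(v)),int(round(u))])
```

```text
plateR_top [ 0.6665 -0.1011  0.07  ] [ 0.6842 -0.1117  0.0011]
plateR_bot [ 0.58   -0.1315  0.07  ] [ 0.5808 -0.1328  0.0689]
plateL_top [0.5364 0.2535 0.07  ] [0.5353 0.2523 0.0695]
plateL_bot [0.4493 0.225  0.07  ] [0.4481 0.2238 0.0703]
spanOpen [0.6284 0.039  0.068 ] [0.6435 0.0366 0.0002]
spanRing [0.4941 0.0077 0.068 ] [ 0.5016  0.0048 -0.0003]
span mid [0.5609 0.0235 0.068 ] [0.5605 0.0241 0.0701]
knob [ 0.5959 -0.055   0.1185] [ 0.5949 -0.0562  0.1178]
blk c [ 0.6023 -0.0555  0.095 ] [ 0.5972 -0.053   0.1203]
blk tl [ 0.639  -0.0228  0.095 ] [ 0.6378 -0.0228  0.095 ]
blk tr [ 0.6506 -0.0637  0.095 ] [ 0.6646 -0.069   0.045 ]
blk br [ 0.5666 -0.0891  0.095 ] [ 0.566  -0.0883  0.092 ]
blk bl [ 0.5535 -0.0493  0.095 ] [ 0.5531 -0.0508  0.0913]
plung [0.5521 0.078  0.08  ] [0.5573 0.0774 0.0448]
tape [0.4535 0.0584 0.014 ] [0.4535 0.059  0.0003]
vial [ 0.5085 -0.0712  0.058 ] [ 0.5082 -0.0722  0.0604]
timer [ 0.7036 -0.0362  0.104 ] [ 0.7015 -0.0354  0.1068]
flowm [0.6326 0.2014 0.028 ] [0.6327 0.2008 0.0226]
```

```bash
cat >> h.py <<'E'
np.set_printoptions(precision=4,suppress=True)
def down(yaw):  # tool x at yaw(deg), z down
    a=np.radians(yaw); x=np.array([np.cos(a),np.sin(a),0]); z=np.array([0,0,-1.]); return np.c_[x,np.cross(z,x),z]
def go(P,yaw,o=None):
    o=o or bot.get_obs(); M=R.from_quat(o['tool_rot']).as_matrix()
    print('now',o['eef_pos'],'yaw %.2f'%np.degrees(np.arctan2(M[1,0],M[0,0])),'t %.2f'%o['clock'])
    print('lin mm',M.T@(np.array(P)-o['eef_pos'])*1000,'rot',np.degrees(R.from_matrix(M.T@down(yaw)).as_rotvec()))
E
python3 - <<'E'
from h import *
go([.555,.0235,.22],103)
c=bot.calibration('top')
print(ray(c,[(300,303),(320,303),(250,302),(200,302)],0.))
E
```

```text
now [0.1451 0.478  0.2476] yaw 73.11 t 0.15
lin mm [-315.8036  524.2435   28.0964] rot [ -0.027    0.089  -29.8868]
[[ 0.2818 -0.0065  0.    ]
 [ 0.2834 -0.0665  0.    ]
 [ 0.2806  0.1432  0.    ]
 [ 0.2765  0.292   0.    ]]
```

Emit:
{"op": "jog_arm", "data": {
  "jaw": [0.5,0.5,0.5,0.5,0.5,0.5,0.5,0.5],
  "linear": [
    [-0.316,0.524,0.028],
    [-0.316,0.524,0.028],
    [-0.316,0.524,0.028],
    [-0.316,0.524,0.028],
    [-0.316,0.524,0.028],
    [-0.316,0.524,0.028],
    [-0.316,0.524,0.028],
    [-0.316,0.524,0.028]
  ],
  "delta_rot": [
    [0,0,-29.9],
    [0,0,-29.9],
    [0,0,-29.9],
    [0,0,-29.9],
    [0,0,-29.9],
    [0,0,-29.9],
    [0,0,-29.9],
    [0,0,-29.9]
  ]
}}

```text
clock: 0.82
eef_pos: [0.3566, 0.2436, 0.2339]
tool_rot: [0.622, 0.783, 0.0, -0.0]
ft_force: [1.3, 0.2, 0.2]
grip_width: 0.0426
```

```bash
python3 -c "
from h import *
go([.555,.0235,.22],103)"
```

```text
now [0.3566 0.2436 0.2339] yaw 103.04 t 0.82
lin mm [-259.1734  143.6148   13.8416] rot [ 0.0012 -0.0026  0.0355]
```

Emit:
{"op": "jog_arm", "data": {
  "jaw": [0.5,0.5,0.5,0.5,0.5,0.5,0.5,0.5],
  "linear": [
    [-0.254,0.138,0.014],
    [-0.254,0.138,0.014],
    [-0.254,0.138,0.014],
    [-0.254,0.138,0.014],
    [-0.254,0.138,0.014],
    [-0.254,0.138,0.014],
    [-0.254,0.138,0.014],
    [-0.254,0.138,0.014]
  ],
  "delta_rot": [
    [0,0,0],
    [0,0,0],
    [0,0,0],
    [0,0,0],
    [0,0,0],
    [0,0,0],
    [0,0,0],
    [0,0,0]
  ]
}}

```text
clock: 1.48
eef_pos: [0.5511, 0.0236, 0.2184]
tool_rot: [0.625, 0.78, -0.001, 0.001]
ft_force: [0.8, 0.6, -0.0]
grip_width: 0.0428
```

Run:
```python
from h import *
go([.5605,.0235,.22],103)
c=bot.calibration('wrist'); p,d=bot.camera('wrist')
np.save('pics/w1_d.npy',d); np.save('pics/w1_p.npy',p)
import pickle; pickle.dump(c,open('pics/w1_c.pkl','wb'))
crop(p,0,0,560,420,1.4,'pics/w1.png')
go([.5605,.0235,.22],103)
```

```text
now [0.5511 0.0236 0.2184] yaw 102.60 t 1.48
lin mm [-2.1253  9.1207 -1.612 ] rot [ 0.027   0.1464 -0.3992]
now [0.549  0.026  0.2185] yaw 102.70 t 1.53
lin mm [-4.992  10.7117 -1.4774] rot [-0.0805  0.0024 -0.2994]
```

View pics/w1.png

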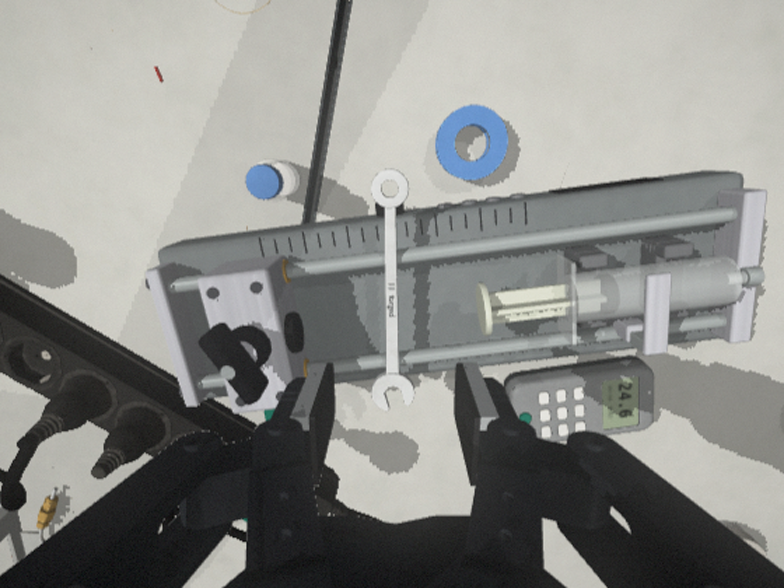

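```bash
cat > m.py <<'E'
from h import *
import pickle
c=pickle.load(open('pics/w1_c.pkl','rb')); d=np.load('pics/w1_d.npy'); p=np.load('pics/w1_p.npy')
W=dep(c,d)
def S(x,y): return (x/1.4-.15,y/1.4-.15)
def rect(mask,name):
    P=W[mask][:,:2]; r=cv2.minAreaRect((P*1000).astype(np.float32)); 
    print(name,len(P),'c',np.array(r[0]),'size',np.array(r[1]),'ang',r[2],'z',np.median(W[mask][:,2]))
v,u=np.mgrid[0:420,0:560]
box=lambda x0,y0,x1,y1:(u>x0/1.4)&(u<x1/1.4)&(v>y0/1.4)&(v<y1/1.4)&(d>0)
rect(box(190,310,275,410)&(W[...,2]>.126)&(W[...,2]<.134),'bartop')
rect(box(190,255,310,420)&(W[...,2]>.092)&(W[...,2]<.098),'blktop')
rect(box(360,160,420,415)&(W[...,2]>.067)&(W[...,2]<.075),'spanner')
rect(box(140,265,200,410)&(W[...,2]>.0675)&(W[...,2]<.0725),'plateR')
rect(box(725,180,770,350)&(W[...,2]>.066)&(W[...,2]<.074),'plateL')
for n,pt,z in [('ring',(389,189),.071),('open',(393,392),.071),('shankmid',(391,290),.071),('plungtop edge',(487,284),.097),('plung back low',(487,334),.066),('tape',(471,142),.014),('vial',(264,181),.058)]:
    a=S(*pt); print(n,ray(c,a,z)[0],W[int(a[1]),int(a[0])])
m=box(478,280,500,340)&(W[...,2]>.07)
print('disc pts',m.sum(),W[m].min(0),W[m].max(0))
E
python3 m.py
```

```text
bartop 790 c [600.1681 -55.6887] size [45.7725 10.3989] ang 43.556861877441406 z 0.12960548565274044
blktop 3304 c [598.973  -52.8827] size [91.5675 49.8159] ang 20.462932586669922 z 0.09496329102746502
spanner 2008 c [560.0541  24.7604] size [162.7734  29.1776] ang 12.530386924743652 z 0.07065263601589075
plateR 1089 c [ 621.2442 -112.2416] size [99.9677 10.6416] ang 20.184301376342773 z 0.06974136624501653
plateL 1636 c [492.9254 237.853 ] size [99.9248 20.6423] ang 20.0639591217041 z 0.0698802762793807
ring [0.4927 0.0078 0.071 ] [ 0.4962  0.0068 -0.0002]
open [0.6255 0.0399 0.071 ] [ 0.6635  0.0473 -0.0005]
shankmid [0.5541 0.0226 0.071 ] [0.5535 0.0223 0.0701]
plungtop edge [0.531  0.0747 0.097 ] [0.5418 0.0878 0.0453]
plung back low [0.5715 0.0928 0.066 ] [0.5631 0.0848 0.09  ]
tape [0.452  0.0571 0.014 ] [0.4508 0.0588 0.0006]
vial [ 0.5058 -0.0697  0.058 ] [ 0.5058 -0.0699  0.0586]
disc pts 464 [0.5343 0.074  0.0703] [0.566  0.0936 0.0984]
```

```bash
python3 -c "
from h import *
go([.559,.0238,.11],103.3)"
```

```text
now [0.549  0.026  0.2185] yaw 102.70 t 1.53
lin mm [ -4.3644   9.4689 108.5244] rot [-0.0805  0.0022 -0.5994]
```

Emit:
{"op": "jog_arm", "data": {
  "jaw": [0.5,0.5,0.5,0.5,0.5,0.5,0.5,0.5],
  "linear": [
    [-0.004,0.009,0.03],
    [-0.004,0.009,0.07],
    [-0.004,0.009,0.108],
    [-0.004,0.009,0.108],
    [-0.004,0.009,0.108],
    [-0.004,0.009,0.108],
    [-0.004,0.009,0.108],
    [-0.004,0.009,0.108]
  ],
  "delta_rot": [
    [0,0,-0.6],
    [0,0,-0.6],
    [0,0,-0.6],
    [0,0,-0.6],
    [0,0,-0.6],
    [0,0,-0.6],
    [0,0,-0.6],
    [0,0,-0.6]
  ]
}}

```text
clock: 2.2
eef_pos: [0.5592, 0.0275, 0.115]
tool_rot: [0.618, 0.786, 0.002, 0.002]
ft_force: [0.5, -0.2, 0.8]
grip_width: 0.0427
```

```bash
python3 -c "
from h import *
go([.559,.0238,.071],103.3)"
```

```text
now [0.5592 0.0275 0.115 ] yaw 103.64 t 2.20
lin mm [-3.5396 -1.279  44.0229] rot [0.3139 0.055  0.3382]
```

Emit:
{"op": "jog_arm", "data": {
  "jaw": [0.5,0.5,0.5,0.5,0.5,0.5,0.5,0.5],
  "linear": [
    [-0.003,-0.001,0.015],
    [-0.003,-0.001,0.03],
    [-0.003,-0.001,0.04],
    [-0.003,-0.001,0.04],
    [-0.003,-0.001,0.04],
    [-0.003,-0.001,0.04],
    [-0.003,-0.001,0.04],
    [-0.003,-0.001,0.04]
  ],
  "delta_rot": [
    [0,0,0],
    [0,0,0],
    [0,0,0],
    [0,0,0],
    [0,0,0],
    [0,0,0],
    [0,0,0],
    [0,0,0]
  ]
}}

```text
clock: 2.87
eef_pos: [0.5577, 0.024, 0.0729]
tool_rot: [0.618, 0.786, 0.001, 0.001]
ft_force: [-0.5, 0.4, 0.1]
grip_width: 0.0426
```

```bash
python3 -c "
from h import *
go([.559,.0238,.071],103.3)
c=bot.calibration('wrist'); p,d=bot.camera('wrist')
crop(p,0,0,560,420,1.4,'pics/w2.png')
"
```

```text
now [0.5577 0.024  0.0729] yaw 103.61 t 2.87
lin mm [-0.5113  1.2393  1.9229] rot [0.0999 0.0198 0.3122]
```

View pics/w2.png

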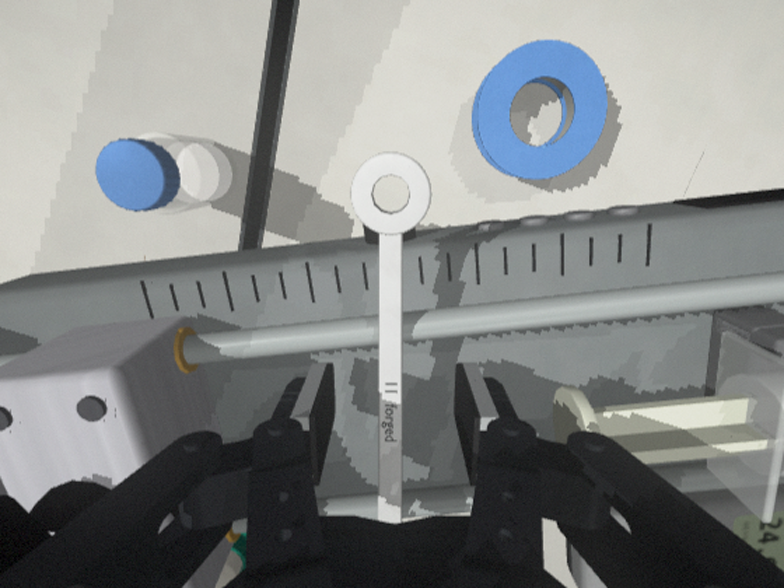

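Emit:
{"op": "jog_arm", "data": {
  "jaw": [0.5,1,1,1,1,1,1,1],
  "linear": [
    [0,0.001,0.002],
    [0,0.001,0.002],
    [0,0.001,0.002],
    [0,0.001,0.002],
    [0,0.001,0.002],
    [0,0.001,0.002],
    [0,0.001,0.002],
    [0,0.001,0.002]
  ],
  "delta_rot": [
    [0,0,0],
    [0,0,0],
    [0,0,0],
    [0,0,0],
    [0,0,0],
    [0,0,0],
    [0,0,0],
    [0,0,0]
  ]
}}

```text
clock: 3.58
eef_pos: [0.5579, 0.0241, 0.07]
tool_rot: [0.618, 0.786, 0.0, 0.0]
ft_force: [0.2, 0.9, 0.7]
grip_width: 0.0081
```

Emit:
{"op": "jog_arm", "data": {
  "jaw": [1,1,1,1,1,1,1,1],
  "linear": [
    [0,0,-0.01],
    [0,0,-0.03],
    [0,0,-0.06],
    [0,0,-0.08],
    [0,0,-0.08],
    [0,0,-0.08],
    [0,0,-0.08],
    [0,0,-0.08]
  ],
  "delta_rot": [
    [0,0,0],
    [0,0,0],
    [0,0,0],
    [0,0,0],
    [0,0,0],
    [0,0,0],
    [0,0,0],
    [0,0,0]
  ]
}}

```text
clock: 4.25
eef_pos: [0.5568, 0.0241, 0.1486]
tool_rot: [0.618, 0.786, -0.001, -0.001]
ft_force: [0.0, 0.2, -1.3]
grip_width: 0.0077
```

```bash
python3 -c "
from h import *
go([.36,.07,.10],193)
go([.36,.07,.10],13)
print(bot.get_obs()['joint_pos'])
c=bot.calibration('wrist'); p,d=bot.camera('wrist')
crop(p,0,0,560,420,1.4,'pics/w3.png')
"
```

```text
now [0.5568 0.0241 0.1486] yaw 103.61 t 4.25
lin mm [  90.8369 -180.3068   49.1994] rot [ -0.1009  -0.1553 -89.3903]
now [0.5568 0.0241 0.1486] yaw 103.61 t 4.25
lin mm [  90.8369 -180.3068   49.1994] rot [-0.1557  0.1012 90.6096]
[ 0.0433  0.4155 -0.0133  1.1448  0.0001 -0.1942]
```

View pics/w3.png

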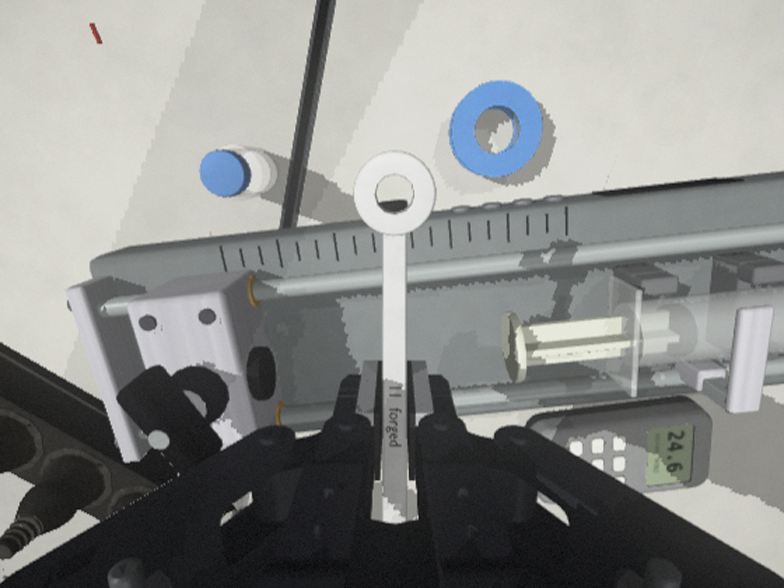

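Emit:
{"op": "jog_arm", "data": {
  "jaw": [1,1,1,1,1,1,1,1],
  "linear": [
    [0.09,-0.18,0],
    [0.09,-0.18,0],
    [0.09,-0.18,0],
    [0.09,-0.18,0],
    [0.09,-0.18,0],
    [0.09,-0.18,0],
    [0.09,-0.18,0],
    [0.09,-0.18,0]
  ],
  "delta_rot": [
    [0,0,7],
    [0,0,14],
    [0,0,21],
    [0,0,28],
    [0,0,35],
    [0,0,42],
    [0,0,49],
    [0,0,56]
  ]
}}

```text
clock: 4.97
eef_pos: [0.3604, 0.0694, 0.1494]
tool_rot: [0.916, 0.401, -0.001, -0.0]
ft_force: [0.7, 0.7, -0.7]
grip_width: 0.0083
```

```bash
python3 -c "
from h import *
go([.36,.07,.08],13)
"
```

```text
now [0.3604 0.0694 0.1494] yaw 47.32 t 4.97
lin mm [ 0.3029 -0.6351 69.3528] rot [-0.0278  0.0769 34.3161]
```

Emit:
{"op": "jog_arm", "data": {
  "jaw": [1,1,1,1,1,1,1,1],
  "linear": [
    [0,-0.001,0.02],
    [0,-0.001,0.04],
    [0,-0.001,0.06],
    [0,-0.001,0.08],
    [0,-0.001,0.1],
    [0,-0.001,0.11],
    [0,-0.001,0.11],
    [0,-0.001,0.11]
  ],
  "delta_rot": [
    [0,0,7],
    [0,0,14],
    [0,0,21],
    [0,0,28],
    [0,0,34],
    [0,0,34],
    [0,0,34],
    [0,0,34]
  ]
}}

```text
clock: 5.63
eef_pos: [0.3598, 0.0697, 0.0392]
tool_rot: [0.993, 0.119, -0.002, 0.0]
ft_force: [0.0, 0.1, -0.1]
grip_width: 0.0083
```

```bash
python3 -c "
from h import *
go([.36,.07,.019],13)
c=bot.calibration('wrist'); p,d=bot.camera('wrist')
crop(p,0,0,560,420,1.4,'pics/w4.png')
"
```

```text
now [0.3598 0.0697 0.0392] yaw 13.63 t 5.63
lin mm [ 0.2911 -0.2125 20.1755] rot [-0.0098  0.1857  0.6307]
```

View pics/w4.png

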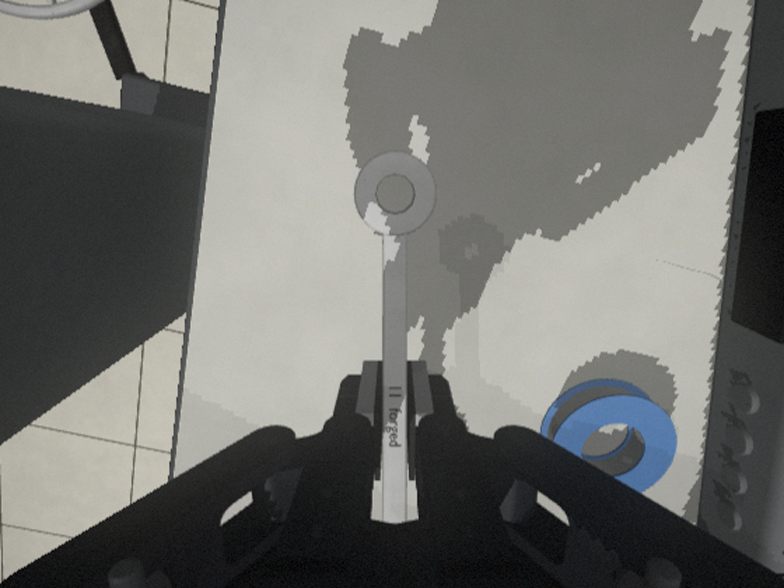

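Emit:
{"op": "jog_arm", "data": {
  "jaw": [1,1,1,1,1,1,1,1],
  "linear": [
    [0,0,0.006],
    [0,0,0.012],
    [0,0,0.016],
    [0,0,0.018],
    [0,0,0.019],
    [0,0,0.02],
    [0,0,0.02],
    [0,0,0.02]
  ],
  "delta_rot": [
    [0,0,0],
    [0,0,0],
    [0,0,0],
    [0,0,0],
    [0,0,0],
    [0,0,0],
    [0,0,0],
    [0,0,0]
  ]
}}

```text
clock: 6.35
eef_pos: [0.3611, 0.07, 0.0201]
tool_rot: [0.993, 0.119, 0.0, 0.0]
ft_force: [-0.5, 0.1, -0.3]
grip_width: 0.0084
```

Emit:
{"op": "jog_arm", "data": {
  "jaw": [0.88,0.87,0.86,0.85,0.84,0.8,0.76,0.72],
  "linear": [
    [0,0,0],
    [0,0,0],
    [0,0,0],
    [0,0,0],
    [0,0,0],
    [0,0,0],
    [0,0,0],
    [0,0,0]
  ],
  "delta_rot": [
    [0,0,0],
    [0,0,0],
    [0,0,0],
    [0,0,0],
    [0,0,0],
    [0,0,0],
    [0,0,0],
    [0,0,0]
  ]
}}

```text
clock: 7.02
eef_pos: [0.361, 0.0699, 0.02]
tool_rot: [0.993, 0.118, -0.0, 0.0]
ft_force: [-0.2, 0.6, -0.4]
grip_width: 0.0239
```

```bash
python3 -c "
from h import *
go([.36,.07,.16],13)
c=bot.calibration('wrist'); p,d=bot.camera('wrist')
crop(p,0,0,560,420,1.4,'pics/w5.png')
"
```

```text
now [0.361  0.0699 0.02  ] yaw 13.61 t 7.02
lin mm [  -0.9839   -0.2859 -140.008 ] rot [0.0014 0.0004 0.6105]
```

View pics/w5.png

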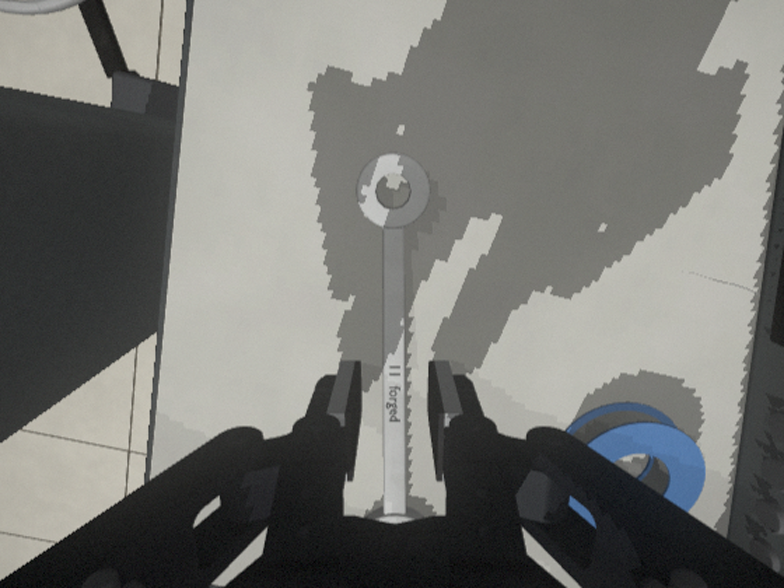

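Emit:
{"op": "jog_arm", "data": {
  "jaw": [0.7,0.7,0.7,0.7,0.7,0.7,0.7,0.7],
  "linear": [
    [0,0,-0.02],
    [0,0,-0.05],
    [0,0,-0.09],
    [0,0,-0.13],
    [0,0,-0.18],
    [0,0,-0.18],
    [0,0,-0.18],
    [0,0,-0.18]
  ],
  "delta_rot": [
    [0,0,0],
    [0,0,0],
    [0,0,0],
    [0,0,5],
    [0,0,12],
    [0,0,19],
    [0,0,26],
    [0,0,33]
  ]
}}

```text
clock: 7.73
eef_pos: [0.3619, 0.0701, 0.2015]
tool_rot: [0.985, -0.171, 0.002, -0.001]
ft_force: [-1.5, -0.1, -0.5]
grip_width: 0.0256
```

```bash
python3 -c "
from h import *
go([.6002,-.0557,.19],-46.4)
c=bot.calibration('wrist'); p,d=bot.camera('wrist')
crop(p,0,0,560,420,1.4,'pics/w6.png')
"
```

```text
now [0.3619 0.0701 0.2015] yaw -19.74 t 7.73
lin mm [266.7163  38.0007  12.2485] rot [-0.1473 -0.1529 26.6628]
```

View pics/w6.png

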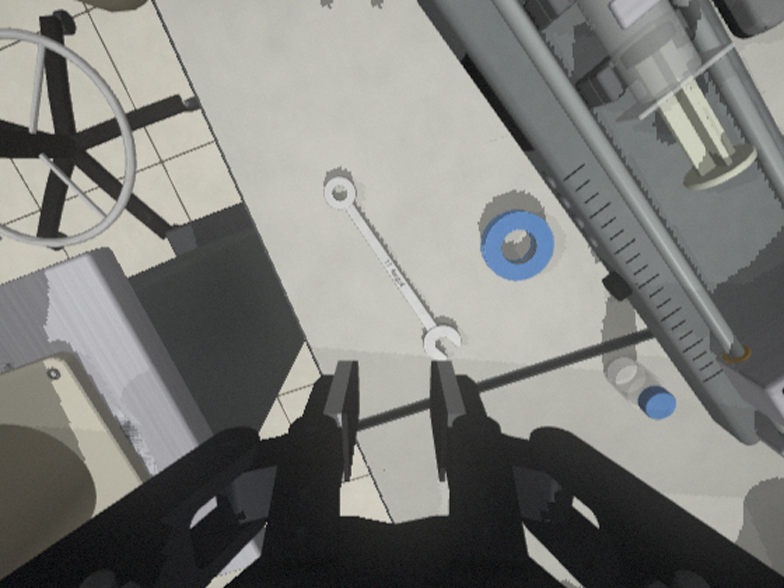

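Spanner lies flat on the bench (ring at (340,192), open head at (442,340)), clear of the tape. Now to the knob.

Emit:
{"op": "jog_arm", "data": {
  "jaw": [0.6,0.6,0.6,0.6,0.6,0.6,0.6,0.6],
  "linear": [
    [0.267,0.038,0],
    [0.267,0.038,0],
    [0.267,0.038,0],
    [0.267,0.038,0],
    [0.267,0.038,0],
    [0.267,0.038,0],
    [0.267,0.038,0],
    [0.267,0.038,0]
  ],
  "delta_rot": [
    [0,0,7],
    [0,0,14],
    [0,0,21],
    [0,0,26.5],
    [0,0,26.5],
    [0,0,26.5],
    [0,0,26.5],
    [0,0,26.5]
  ]
}}

```text
clock: 8.45
eef_pos: [0.6034, -0.057, 0.198]
tool_rot: [0.921, -0.39, 0.0, 0.0]
ft_force: [-0.2, -0.4, 0.2]
grip_width: 0.0344
```

```bash
python3 -c "
from h import *
go([.6002,-.0557,.15],-46.4)
c=bot.calibration('wrist'); p,d=bot.camera('wrist')
crop(p,0,0,560,420,1.4,'pics/w7.png')
W=dep(c,d); m=(d>0)&(W[...,2]>.125)&(W[...,2]<.134)&(abs(W[...,0]-.6)<.04)&(abs(W[...,1]+.056)<.04)
print(cv2.minAreaRect((W[m][:,:2]*1000).astype(np.float32)),m.sum())
go([.6002,-.0557,.1165],-46.4)
"
```

```text
now [ 0.6034 -0.057   0.198 ] yaw -45.92 t 8.45
lin mm [-3.1796  1.4201 48.0091] rot [ 0.0148 -0.0372  0.4845]
((601.9048461914062, -55.52581787109375), (45.18879699707031, 9.597856521606445), 43.718475341796875) 952
now [ 0.6013 -0.0557  0.1981] yaw -45.88 t 8.50
lin mm [-0.6392  0.6319 81.645 ] rot [0.0742 0.0867 0.5197]
```

View pics/w7.png

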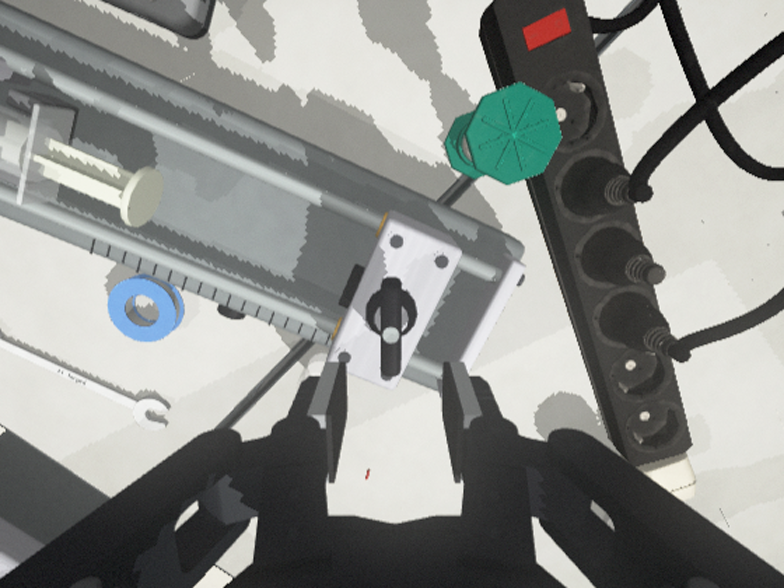

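Emit:
{"op": "jog_arm", "data": {
  "jaw": [0.6,0.6,0.6,0.6,0.6,0.6,0.6,0.6],
  "linear": [
    [0,0.001,0.02],
    [0,0.001,0.035],
    [0,0.001,0.045],
    [0,0.001,0.045],
    [0,0.001,0.045],
    [0,0.001,0.045],
    [0,0.001,0.045],
    [0,0.001,0.045]
  ],
  "delta_rot": [
    [0,0,0.5],
    [0,0,0.5],
    [0,0,0.5],
    [0,0,0.5],
    [0,0,0.5],
    [0,0,0.5],
    [0,0,0.5],
    [0,0,0.5]
  ]
}}

```text
clock: 9.17
eef_pos: [0.6002, -0.0551, 0.1562]
tool_rot: [0.919, -0.394, 0.001, -0.0]
ft_force: [-0.0, 0.0, 0.1]
grip_width: 0.0342
```

```bash
python3 -c "
from h import *
go([.6002,-.0557,.15],-46.4)
for k in range(2):
  c=bot.calibration('wrist'); p,d=bot.camera('wrist')
  W=dep(c,d); m=(d>0)&(W[...,2]>.125)&(W[...,2]<.134)&(abs(W[...,0]-.6)<.04)&(abs(W[...,1]+.056)<.04)
  print(cv2.minAreaRect((W[m][:,:2]*1000).astype(np.float32)),m.sum())
for n in ['top']:
  c=bot.calibration(n); p,d=bot.camera(n)
  W=dep(c,d); m=(d>0)&(W[...,2]>.066)&(W[...,2]<.1)&(abs(W[...,0]-.6)<.06)&(abs(W[...,1]+.12)<.02)
  print(m.sum())
go([.601,-.0556,.1165],-46.4)
"
```

```text
now [ 0.6002 -0.0551  0.1562] yaw -46.37 t 9.17
lin mm [0.4309 0.3603 6.2312] rot [-0.0817 -0.0913  0.0323]
((601.4970092773438, -55.860252380371094), (45.95553970336914, 9.87024211883545), 43.38651657104492) 1450
((601.562744140625, -55.801048278808594), (45.869117736816406, 9.932685852050781), 43.33922576904297) 1444
0
now [ 0.5999 -0.0553  0.1556] yaw -46.38 t 9.32
lin mm [ 1.0105 -0.5612 39.1209] rot [-0.0399 -0.0476  0.0154]
```

Emit:
{"op": "jog_arm", "data": {
  "jaw": [0.6,0.6,0.6,0.6,0.6,0.6,0.6,0.6],
  "linear": [
    [0.001,-0.0005,0.01],
    [0.001,-0.0005,0.02],
    [0.001,-0.0005,0.03],
    [0.001,-0.0005,0.036],
    [0.001,-0.0005,0.038],
    [0.001,-0.0005,0.038],
    [0.001,-0.0005,0.038],
    [0.001,-0.0005,0.038]
  ],
  "delta_rot": [
    [0,0,0],
    [0,0,0],
    [0,0,0],
    [0,0,0],
    [0,0,0],
    [0,0,0],
    [0,0,0],
    [0,0,0]
  ]
}}

```text
clock: 9.98
eef_pos: [0.601, -0.0556, 0.1174]
tool_rot: [0.919, -0.394, 0.0, -0.0]
ft_force: [0.3, -1.3, 0.1]
grip_width: 0.034
```

```bash
python3 -c "
from h import *
go([.601,-.0557,.1165],-46.5)
print(bot.get_obs()['ft_force'])
p,d=bot.camera('wrist')
crop(p,0,0,560,420,1.4,'pics/w8.png')
go([.601,-.0557,.1165],-46.5)
"
```

```text
now [ 0.601  -0.0556  0.1174] yaw -46.39 t 9.98
lin mm [0.0496 0.0358 0.876 ] rot [-0.0304 -0.0375  0.1097]
[ 0.3101 -1.3059  0.0561]
now [ 0.6011 -0.0556  0.1176] yaw -46.39 t 10.03
lin mm [0.0144 0.1049 1.0617] rot [-0.0454 -0.0494  0.1101]
```

View pics/w8.png

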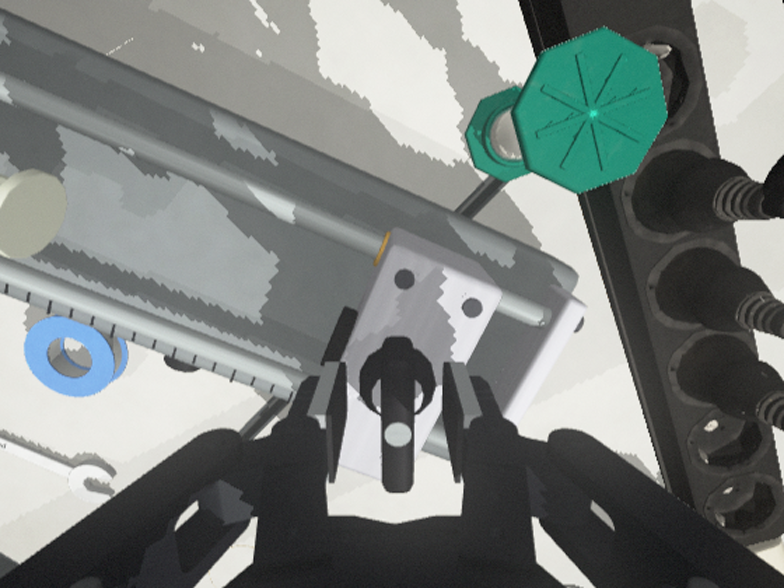

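Emit:
{"op": "jog_arm", "data": {
  "jaw": [1,1,1,1,1,1,1,1],
  "linear": [
    [0,0,0],
    [0,0,0],
    [0,0,0],
    [0,0,0],
    [0,0,0],
    [0,0,0],
    [0,0,0],
    [0,0,0]
  ],
  "delta_rot": [
    [0,0,0],
    [0,0,0],
    [0,0,0],
    [0,0,0],
    [0,0,0],
    [0,0,0],
    [0,0,0],
    [0,0,0]
  ]
}}

```text
clock: 10.7
eef_pos: [0.6016, -0.0562, 0.1182]
tool_rot: [0.919, -0.394, 0.001, -0.0]
ft_force: [1.0, -2.3, 5.5]
grip_width: 0.0216
```

Emit:
{"op": "jog_arm", "data": {
  "jaw": [1,1,1,1,1,1,1,1],
  "linear": [
    [0,0,0],
    [0,0,0],
    [0,0,0],
    [0,0,0],
    [0,0,0],
    [0,0,0],
    [0,0,0],
    [0,0,0]
  ],
  "delta_rot": [
    [0,0,-4],
    [0,0,-8],
    [0,0,-12],
    [0,0,-16],
    [0,0,-20],
    [0,0,-24],
    [0,0,-27],
    [0,0,-30]
  ]
}}

```text
clock: 11.37
eef_pos: [0.6013, -0.056, 0.1181]
tool_rot: [0.99, -0.142, 0.001, 0.0]
ft_force: [0.4, -2.0, 6.0]
grip_width: 0.0214
```

Emit:
{"op": "jog_arm", "data": {
  "jaw": [1,1,1,1,1,1,1,1],
  "linear": [
    [0,0,0],
    [0,0,0],
    [0,0,0],
    [0,0,0],
    [0,0,0],
    [0,0,0],
    [0,0,0],
    [0,0,0]
  ],
  "delta_rot": [
    [0,0,-4],
    [0,0,-8],
    [0,0,-12],
    [0,0,-16],
    [0,0,-20],
    [0,0,-24],
    [0,0,-28],
    [0,0,-31]
  ]
}}

```text
clock: 12.03
eef_pos: [0.601, -0.056, 0.118]
tool_rot: [0.992, 0.128, 0.001, 0.0]
ft_force: [-0.9, -3.0, 6.0]
grip_width: 0.0212
```

```bash
python3 -c "
from h import *
o=bot.get_obs();print(o['ft_force'],o['ft_torque'])
go([.601,-.0557,.1165],20.1)
c=bot.calibration('wrist');p,d=bot.camera('wrist')
import pickle
np.save('pics/w9_d.npy',d); np.save('pics/w9_p.npy',p);pickle.dump(c,open('pics/w9_c.pkl','wb'))
crop(p,0,0,560,420,1.4,'pics/w9.png')
"
```

```text
[-0.8731 -2.9754  5.9999] [-0.4758  0.0835 -0.1593]
now [ 0.601 -0.056  0.118] yaw 14.74 t 12.03
lin mm [ 0.0882 -0.307   1.5495] rot [ 0.0619 -0.0697 -5.3562]
```

View pics/w9.png

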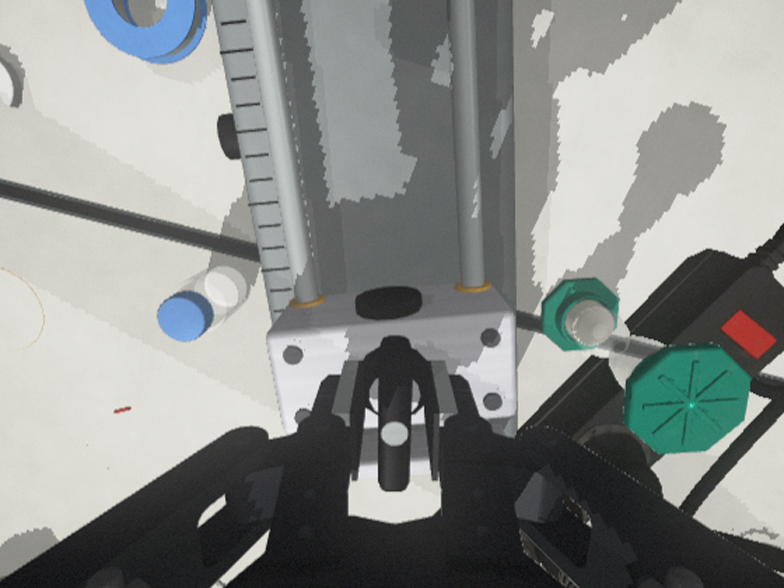

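Emit:
{"op": "jog_arm", "data": {
  "jaw": [0.6,0.6,0.6,0.6,0.6,0.6,0.6,0.6],
  "linear": [
    [0,0,0],
    [0,0,0],
    [0,0,0],
    [0,0,-0.004],
    [0,0,-0.008],
    [0,0,-0.008],
    [0,0,-0.008],
    [0,0,-0.008]
  ],
  "delta_rot": [
    [0,0,0],
    [0,0,0],
    [0,0,0],
    [0,0,0],
    [0,0,0],
    [0,0,0],
    [0,0,0],
    [0,0,0]
  ]
}}

```text
clock: 12.75
eef_pos: [0.6007, -0.0555, 0.1251]
tool_rot: [0.992, 0.127, 0.0, -0.0]
ft_force: [-0.6, -0.0, 0.5]
grip_width: 0.0343
```

```bash
python3 -c "
from h import *
o=bot.get_obs();print(o['ft_force'],o['ft_torque'])
go([.601,-.0557,.1255],20.1)
c=bot.calibration('wrist');p,d=bot.camera('wrist')
W=dep(c,d); m=(d>0)&(W[...,2]>.125)&(W[...,2]<.134)&(abs(W[...,0]-.6)<.03)&(abs(W[...,1]+.056)<.03)
print(cv2.minAreaRect((W[m][:,:2]*1000).astype(np.float32)),m.sum())
crop(p,0,0,560,420,1.4,'pics/w10.png')
"
```

```text
[-0.5527 -0.0485  0.4624] [0.009  0.0054 0.0213]
now [ 0.6007 -0.0555  0.1251] yaw 14.62 t 12.75
lin mm [ 0.2609  0.2449 -0.3944] rot [ 0.0001 -0.0148 -5.4842]
((601.1223754882812, -50.037757873535156), (48.49090576171875, 44.16317367553711), 53.12678146362305) 2850
```

View pics/w10.png

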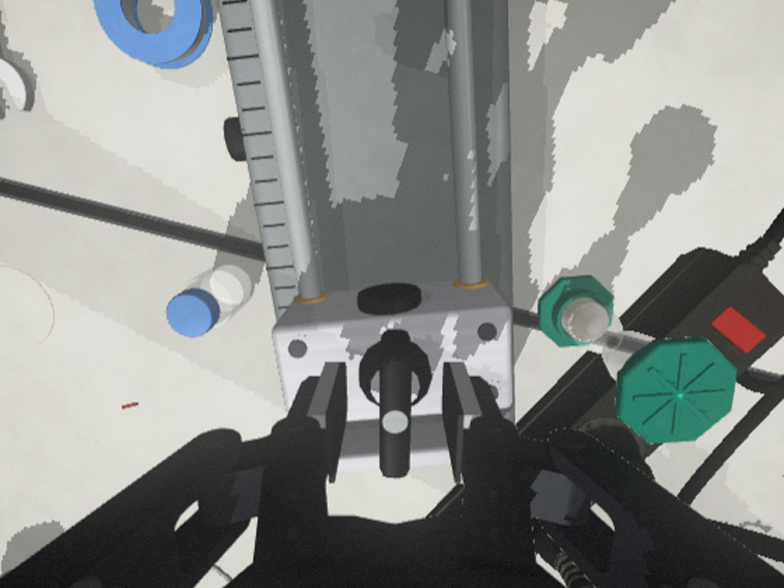

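Emit:
{"op": "jog_arm", "data": {
  "jaw": [1,1,1,1,1,1,1,1],
  "linear": [
    [0,0,0],
    [0,0,0],
    [0,0,0],
    [0,0,0],
    [0,0,0],
    [0,0,0],
    [0,0,0],
    [0,0,0]
  ],
  "delta_rot": [
    [0,0,0],
    [0,0,0],
    [0,0,0],
    [0,0,0],
    [0,0,0],
    [0,0,0],
    [0,0,0],
    [0,0,0]
  ]
}}

```text
clock: 13.47
eef_pos: [0.6009, -0.0556, 0.1255]
tool_rot: [0.992, 0.127, 0.0, 0.0]
ft_force: [-0.9, -0.2, 3.9]
grip_width: 0.0094
```

```bash
cat >> m.py <<'E'
e=np.array([-.3437,.9391]); n=np.array([.9391,.3437]); k=np.array([.601,-.0557])
def an(m): q=W[m][:,:2]-k; return q@e,q@n
m=(d>0)&(W[...,2]>.066)&(W[...,2]<.1)
a,b=(W[...,:2]-k)@e,(W[...,:2]-k)@n
mm=m&(a>.11)&(a<.17)&(abs(b)<.02)
print('hist along',np.histogram(a[mm],np.arange(.11,.171,.002)))
for z0 in np.arange(.066,.1,.004):
  q=mm&(abs(W[...,2]-z0)<.002); print(z0,q.sum(),np.sort(a[q])[:6])
mb=m&(a>0)&(a<.045)&(abs(b)<.045); print('btn/front max',np.sort(a[mb])[-40::4])
E
python3 m.py | tail -40; python3 -c "
from h import *
o=bot.get_obs();print(o['ft_force'],o['ft_torque'],o['grip_width'])
go([.601,-.0557,.1255],20.1)"
```

```text
bartop 790 c [600.1681 -55.6887] size [45.7725 10.3989] ang 43.556861877441406 z 0.12960548565274044
blktop 3304 c [598.973  -52.8827] size [91.5675 49.8159] ang 20.462932586669922 z 0.09496329102746502
spanner 2008 c [560.0541  24.7604] size [162.7734  29.1776] ang 12.530386924743652 z 0.07065263601589075
plateR 1089 c [ 621.2442 -112.2416] size [99.9677 10.6416] ang 20.184301376342773 z 0.06974136624501653
plateL 1636 c [492.9254 237.853 ] size [99.9248 20.6423] ang 20.0639591217041 z 0.0698802762793807
ring [0.4927 0.0078 0.071 ] [ 0.4962  0.0068 -0.0002]
open [0.6255 0.0399 0.071 ] [ 0.6635  0.0473 -0.0005]
shankmid [0.5541 0.0226 0.071 ] [0.5535 0.0223 0.0701]
plungtop edge [0.531  0.0747 0.097 ] [0.5418 0.0878 0.0453]
plung back low [0.5715 0.0928 0.066 ] [0.5631 0.0848 0.09  ]
tape [0.452  0.0571 0.014 ] [0.4508 0.0588 0.0006]
vial [ 0.5058 -0.0697  0.058 ] [ 0.5058 -0.0699  0.0586]
disc pts 464 [0.5343 0.074  0.0703] [0.566  0.0936 0.0984]
hist along (array([  0,   0,   0,   0,   0,   0,   0,   0,   0,   0,   0,   0,   0,
         0,   0,   0,   1, 239,  90,  11,  43,  53,  5
[... 435 characters left out ...]
 0.1442 0.1442 0.1442 0.1442]
0.07800000000000001 38 [0.1439 0.1441 0.1441 0.1442 0.1442 0.1442]
0.08200000000000002 400 [0.1441 0.1441 0.1441 0.1441 0.1441 0.1441]
0.08600000000000002 74 [0.1441 0.1441 0.1441 0.1441 0.1442 0.1442]
0.09000000000000002 163 [0.1441 0.1441 0.1441 0.1441 0.1441 0.1442]
0.09400000000000003 91 [0.1442 0.1442 0.1442 0.1442 0.1442 0.1442]
0.09800000000000003 45 [0.1443 0.1444 0.1445 0.1447 0.1447 0.1447]
btn/front max [0.028  0.0281 0.0281 0.0281 0.0281 0.0281 0.0282 0.0282 0.0284 0.0389]
[-0.8586 -0.1818  3.9057] [ 0.1408  0.1344 -0.1413] 0.009384406909761861
now [ 0.6009 -0.0556  0.1255] yaw 14.60 t 13.47
lin mm [0.0855 0.1332 0.0135] rot [ 0.0153 -0.0496 -5.4961]
```

Emit:
{"op": "jog_arm", "data": {
  "jaw": [1,1,1,1,1,1,1,1],
  "linear": [
    [-0.0003,-0.003,0],
    [-0.001,-0.01,0],
    [-0.0019,-0.02,0],
    [-0.0029,-0.03,0],
    [-0.0038,-0.04,0],
    [-0.0048,-0.05,0],
    [-0.0054,-0.056,0],
    [-0.0056,-0.058,0]
  ],
  "delta_rot": [
    [0,0,0],
    [0,0,0],
    [0,0,0],
    [0,0,0],
    [0,0,0],
    [0,0,0],
    [0,0,0],
    [0,0,0]
  ]
}}

```text
clock: 14.13
eef_pos: [0.5805, 0.0001, 0.1255]
tool_rot: [0.992, 0.128, 0.001, 0.0]
ft_force: [1.7, -2.1, 4.7]
grip_width: 0.0087
```

```bash
python3 -c "
from h import *
o=bot.get_obs();print(o['ft_force'],o['ft_torque'],o['grip_width'])
e=np.array([-.3437,.9391,0]); k=np.array([.601,-.0557,.1255])
print((o['eef_pos']-k)@e)
go(k+e*.110,14.6)"
```

```text
[ 1.7376 -2.1291  4.6706] [-0.5833 -0.1659 -0.1518] 0.008689214864060322
0.05945509013690585
now [0.5805 0.0001 0.1255] yaw 14.66 t 14.13
lin mm [ -4.7615 -50.3234  -0.0183] rot [ 0.044  -0.0565  0.0647]
```

Emit:
{"op": "jog_arm", "data": {
  "jaw": [1,1,1,1,1,1,1,1],
  "linear": [
    [-0.0005,-0.005,0],
    [-0.0014,-0.015,0],
    [-0.0024,-0.025,0],
    [-0.0034,-0.035,0],
    [-0.0041,-0.043,0],
    [-0.0045,-0.047,0],
    [-0.0046,-0.048,0],
    [-0.0046,-0.048,0]
  ],
  "delta_rot": [
    [0,0,0],
    [0,0,0],
    [0,0,0],
    [0,0,0],
    [0,0,0],
    [0,0,0],
    [0,0,0],
    [0,0,0]
  ]
}}

```text
clock: 14.8
eef_pos: [0.564, 0.0454, 0.1255]
tool_rot: [0.992, 0.128, 0.001, -0.0]
ft_force: [-0.2, -1.7, 5.8]
grip_width: 0.0086
```

```bash
cat > gap.py <<'E'
from h import *
import sys
o=bot.get_obs();print(o['ft_force'],o['ft_torque'],o['grip_width'])
e=np.array([-.3437,.9391,0]); k=np.array([.601,-.0557,.1255])
print('along',(o['eef_pos']-k)@e,'force e',o['ft_force']@e,'lat',(o['eef_pos']-k)@np.array([.9391,.3437,0]))
go(o['eef_pos'],14.6)
for n in ['wrist','side','top']:
    c=bot.calibration(n);p,d=bot.camera(n)
    W=dep(c,d); np.save(f'pics/{sys.argv[1]}_{n}_d.npy',d)
    if n=='wrist': crop(p,0,0,560,420,1.4,f'pics/{sys.argv[1]}.png')
    elif n=='top': crop(p,200,155,360,265,5,f'pics/{sys.argv[1]}t.png')
    else: crop(p,220,170,380,280,5,f'pics/{sys.argv[1]}s.png')
    a=(W[...,:2]-k[:2])@e[:2]; b=(W[...,:2]-k[:2])@np.array([.9391,.3437]); m=(d>0)&(abs(b)<.02)&(W[...,2]>.066)&(W[...,2]<.1)&(a>.12)&(a<.17)
    h,ed=np.histogram(a[m],np.arange(.12,.17,.001)); print(n,[(round(x*1000),y) for x,y in zip(ed,h) if y])
E
python3 gap.py g1
```

```text
[-0.236  -1.6582  5.798 ] [-0.1489 -0.0374 -0.1546] 0.008626012810125865
along 0.10761793389235139 force e -1.4760940730005248 lat -2.3880213833073235e-05
now [0.564  0.0454 0.1255] yaw 14.66 t 14.80
lin mm [0. 0. 0.] rot [-0.0046 -0.0584  0.0598]
wrist [(120, np.int64(105)), (121, np.int64(86)), (122, np.int64(99)), (123, np.int64(101)), (124, np.int64(122)), (125, np.int64(132)), (126, np.int64(145)), (127, np.int64(161)), (128, np.int64(207)), (129, np.int64(522)), (130, np.int64(73)), (131, np.int64(83)), (132, np.int64(73)), (133, np.int64(86)), (134, np.int64(95)), (135, np.int64(432)), (144, np.int64(49)), (145, np.int64(117)), (146, np.int64(117)), (147, np.int64(137)), (148, np.int64(407)), (149, np.int64(63)), (150, np.int64(68)), (151, np.int64(70)), (152, np.int64(65)), (153, np.int64(66)), (154, np.int64(75)), (155, np.int64(67)), (156, np.int64(67)), (157, np.int64(69)), (158, np.int64(67)), (159, np.int64(71)), (160, np.int64(71)), (161, np.int64(67)), (162, np.int64(73)), (163, np.int64(73)), (164, np.int64(74)), (165, np.int64(70)), (166, np.int64(68)), (167, np.int64(77)), (168, np.int64(69)), (169, np.int64(73))]
side [(120, np.int64(2)), (123, np.int64(2)), (125, np.int64(2)), (127, np.int64(1)), (129, np.int64(1)), (130, np.int64(3)), (131, np.int64(2)), (134, np.int64(1)), (140, np.int64(7)), (141, np.int64(6)), (142, np.int64(15)), (143, np.int64(5)), (144, np.int64(3)), (145, np.int64(2)), (146, np.int64(2)), (147, np.int64(1)), (150, np.int64(2)), (153, np.int64(3)), (155, np.int64(1)), (156, np.int64(3)), (157, np.int64(2)), (158, np.int64(1)), (159, np.int64(2)), (160, np.int64(2)), (162, np.int64(1)), (163, np.int64(1)), (164, np.int64(3)), (165, np.int64(2)), (166, np.int64(1)), (167, np.int64(2)), (168, np.int64(1)), (169, np.int64(2))]
top []
```

View pics/g1.png

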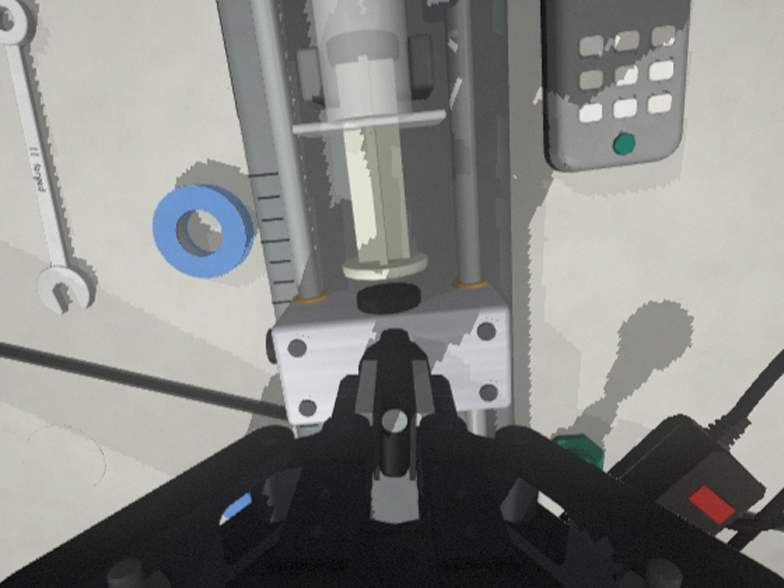

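View pics/g1s.png

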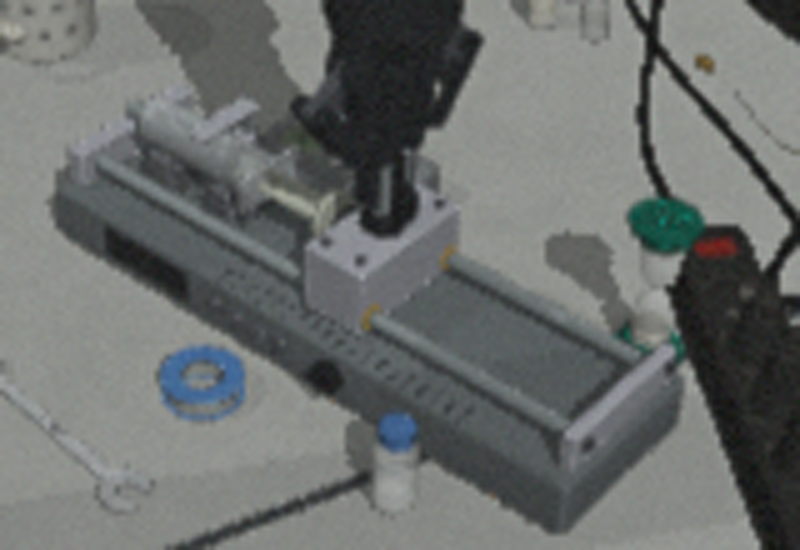

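```bash
cat > gp.py <<'E'
from h import *
import sys
# usage: uses saved depth + calibration now (arm must not have moved)
c=bot.calibration('wrist'); d=np.load(f'pics/{sys.argv[1]}_wrist_d.npy'); W=dep(c,d)
e=np.array([-.3437,.9391]); k=np.array([.601,-.0557])
a=(W[...,:2]-k)@e; b=(W[...,:2]-k)@np.array([.9391,.3437])
m=(d>0)&(abs(b)<.018)&(W[...,2]>.066)&(W[...,2]<.099)
lo,hi,top=float(sys.argv[2]),float(sys.argv[3]),float(sys.argv[4])
x=np.sort(a[m&(a>lo)&(a<hi)]); print('button face', np.percentile(x,[50,80,95,99]),x[-1])
x=np.sort(a[m&(a>hi)&(a<top)]); print('disc', x[:3],np.percentile(x,[1,5]), 'far face',np.median(x[x>hi+.003]))
h,ed=np.histogram(a[m],np.arange(lo,top,.00025)); print([(round(q*1000,2),int(y)) for q,y in zip(ed,h) if y>40])
E
python3 gp.py g1 .134 .14 .1495
```

```text
button face [0.1353 0.1355 0.1357 0.1358] 0.1358686768643195
disc [0.144  0.1443 0.1443] [0.1446 0.1449] far face 0.14803608639578264
[(np.float64(135.0), 102), (np.float64(135.25), 234), (np.float64(135.5), 87), (np.float64(147.75), 47), (np.float64(148.0), 181), (np.float64(148.25), 179)]
```

Emit:
{"op": "jog_arm", "data": {
  "jaw": [1,1,1,1,1,1,1,1],
  "linear": [
    [-0.0001,-0.001,0],
    [-0.0002,-0.002,0],
    [-0.0003,-0.0035,0],
    [-0.0005,-0.005,0],
    [-0.0006,-0.006,0],
    [-0.0007,-0.007,0],
    [-0.0007,-0.0075,0],
    [-0.0007,-0.0075,0]
  ],
  "delta_rot": [
    [0,0,0],
    [0,0,0],
    [0,0,0],
    [0,0,0],
    [0,0,0],
    [0,0,0],
    [0,0,0],
    [0,0,0]
  ]
}}

```text
clock: 15.62
eef_pos: [0.5616, 0.0517, 0.1255]
tool_rot: [0.992, 0.127, 0.001, 0.0]
ft_force: [0.6, -2.5, 5.7]
grip_width: 0.0087
```

```bash
python3 gap.py g2 | head -4;  python3 gp.py g2 .141 .1436 .1495
```

```text
[ 0.5759 -2.5414  5.6708] [-0.4379 -0.1249 -0.0946] 0.008694832721163852
along 0.1144284751894913 force e -2.584553537467644 lat -2.4068954509046344e-05
now [0.5616 0.0517 0.1255] yaw 14.62 t 15.62
lin mm [0. 0. 0.] rot [ 0.0414 -0.0629  0.0196]
button face [0.1419 0.1422 0.1424 0.1425] 0.1426951894034896
disc [0.1441 0.1443 0.1444] [0.1445 0.145 ] far face 0.14818865104562856
[(np.float64(142.0), 46), (np.float64(147.75), 43), (np.float64(148.0), 219), (np.float64(148.25), 186)]
```

View pics/g2.png

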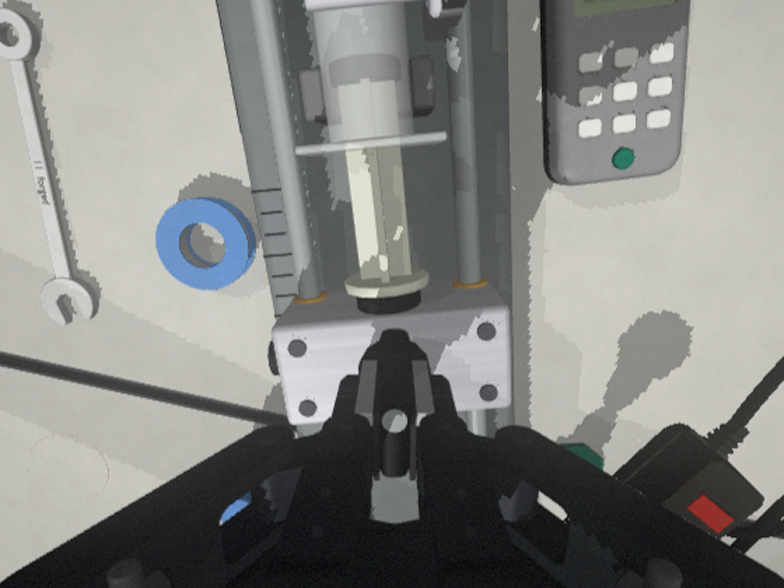

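Emit:
{"op": "jog_arm", "data": {
  "jaw": [1,1,1,1,1,1,1,1],
  "linear": [
    [0,-0.0003,0],
    [0,-0.0005,0],
    [-0.0001,-0.0007,0],
    [-0.0001,-0.0008,0],
    [-0.0001,-0.0008,0],
    [-0.0001,-0.0008,0],
    [-0.0001,-0.0008,0],
    [-0.0001,-0.0008,0]
  ],
  "delta_rot": [
    [0,0,0],
    [0,0,0],
    [0,0,0],
    [0,0,0],
    [0,0,0],
    [0,0,0],
    [0,0,0],
    [0,0,0]
  ]
}}

```text
clock: 16.43
eef_pos: [0.5614, 0.0524, 0.1255]
tool_rot: [0.992, 0.127, 0.001, 0.0]
ft_force: [1.3, -1.6, 5.6]
grip_width: 0.0085
```

```bash
python3 gap.py g3 | head -3;  python3 gp.py g3 .141 .1438 .1495
```

```text
[ 1.2553 -1.6044  5.6194] [-0.5056 -0.1277 -0.1038] 0.008503411054815503
along 0.11509330205303436 force e -1.938126003087341 lat -3.979531755160012e-05
now [0.5614 0.0524 0.1255] yaw 14.61 t 16.43
button face [0.142  0.1426 0.1429 0.143 ] 0.1430506551052049
disc [0.1443 0.1443 0.1444] [0.1446 0.1449] far face 0.1482019888556262
[(np.float64(147.75), 63), (np.float64(148.0), 206), (np.float64(148.25), 184), (np.float64(148.5), 43)]
```

Emit:
{"op": "jog_arm", "data": {
  "jaw": [1,1,1,1,1,1,1,1],
  "linear": [
    [0,-0.0002,0],
    [0,-0.0004,0],
    [0,-0.0005,0],
    [0,-0.0005,0],
    [0,-0.0005,0],
    [0,-0.0005,0],
    [0,-0.0005,0],
    [0,-0.0005,0]
  ],
  "delta_rot": [
    [0,0,0],
    [0,0,0],
    [0,0,0],
    [0,0,0],
    [0,0,0],
    [0,0,0],
    [0,0,0],
    [0,0,0]
  ]
}}

```text
clock: 17.25
eef_pos: [0.5613, 0.0528, 0.1255]
tool_rot: [0.992, 0.127, 0.001, 0.0]
ft_force: [0.5, -2.4, 6.5]
grip_width: 0.0086
```

```bash
python3 gap.py g4 | head -3;  python3 gp.py g4 .141 .1438 .1495
```

```text
[ 0.4535 -2.3948  6.5295] [-0.4902 -0.1222 -0.0987] 0.008584125353669954
along 0.11559197238751935 force e -2.4048228708205106 lat -1.684271826457575e-05
now [0.5613 0.0528 0.1255] yaw 14.61 t 17.25
button face [0.142  0.1427 0.1431 0.1434] 0.14341866690472543
disc [0.1441 0.1441 0.1443] [0.1445 0.1449] far face 0.148200754847565
[(np.float64(147.75), 58), (np.float64(148.0), 189), (np.float64(148.25), 197), (np.float64(148.5), 46)]
```

Emit:
{"op": "jog_arm", "data": {
  "jaw": [1,1,1,1,1,1,1,1],
  "linear": [
    [0,-0.0001,0],
    [0,-0.0002,0],
    [0,-0.0003,0],
    [0,-0.0003,0],
    [0,-0.0003,0],
    [0,-0.0003,0],
    [0,-0.0003,0],
    [0,-0.0003,0]
  ],
  "delta_rot": [
    [0,0,0],
    [0,0,0],
    [0,0,0],
    [0,0,0],
    [0,0,0],
    [0,0,0],
    [0,0,0],
    [0,0,0]
  ]
}}

```text
clock: 18.07
eef_pos: [0.5612, 0.0531, 0.1255]
tool_rot: [0.992, 0.127, 0.001, 0.0]
ft_force: [0.6, -2.2, 6.2]
grip_width: 0.0083
```

```bash
python3 gap.py g5 | head -3;  python3 gp.py g5 .141 .1438 .1495
```

```text
[ 0.5782 -2.2437  6.2312] [-0.5387 -0.1842 -0.0607] 0.008277673254238362
along 0.1158887533422543 force e -2.3057472316563192 lat -1.954800247125487e-05
now [0.5612 0.0531 0.1255] yaw 14.61 t 18.07
button face [0.1421 0.1427 0.1431 0.1433] 0.1434444210238296
disc [0.1441 0.1443 0.1443] [0.1445 0.1449] far face 0.1482172997160263
[(np.float64(147.75), 50), (np.float64(148.0), 204), (np.float64(148.25), 188), (np.float64(148.5), 56)]
```

Emit:
{"op": "jog_arm", "data": {
  "jaw": [1,1,1,1,1,1,1,1],
  "linear": [
    [0,-0.0001,0],
    [0,-0.0002,0],
    [0,-0.0002,0],
    [0,-0.0002,0],
    [0,-0.0002,0],
    [0,-0.0002,0],
    [0,-0.0002,0],
    [0,-0.0002,0]
  ],
  "delta_rot": [
    [0,0,0],
    [0,0,0],
    [0,0,0],
    [0,0,0],
    [0,0,0],
    [0,0,0],
    [0,0,0],
    [0,0,0]
  ]
}}

```text
clock: 18.88
eef_pos: [0.5611, 0.0533, 0.1255]
tool_rot: [0.992, 0.127, 0.001, 0.0]
ft_force: [0.2, -2.8, 6.1]
grip_width: 0.0086
```

```bash
python3 gap.py g6 | head -3;  python3 gp.py g6 .141 .1438 .1495
```

```text
[ 0.2476 -2.7848  6.1273] [-0.5603 -0.1642 -0.09  ] 0.008605071025231403
along 0.11608461582574872 force e -2.7002500765645214 lat -4.8031481948593665e-05
now [0.5611 0.0533 0.1255] yaw 14.61 t 18.88
button face [0.1419 0.1427 0.1432 0.1433] 0.1434792425142276
disc [0.1441 0.1442 0.1444] [0.1446 0.145 ] far face 0.14820285676119438
[(np.float64(147.75), 59), (np.float64(148.0), 192), (np.float64(148.25), 195), (np.float64(148.5), 42)]
```

Emit:
{"op": "jog_arm", "data": {
  "jaw": [1,1,1,1,1,1,1,1],
  "linear": [
    [0,-0.0001,0],
    [0,-0.0002,0],
    [0,-0.0002,0],
    [0,-0.0002,0],
    [0,-0.0002,0],
    [0,-0.0002,0],
    [0,-0.0002,0],
    [0,-0.0002,0]
  ],
  "delta_rot": [
    [0,0,0],
    [0,0,0],
    [0,0,0],
    [0,0,0],
    [0,0,0],
    [0,0,0],
    [0,0,0],
    [0,0,0]
  ]
}}

```text
clock: 19.7
eef_pos: [0.561, 0.0535, 0.1255]
tool_rot: [0.992, 0.127, 0.001, 0.0]
ft_force: [0.4, -2.3, 5.3]
grip_width: 0.0091
```

```bash
python3 gap.py g7 | head -3;  python3 gp.py g7 .141 .1438 .1495
```

```text
[ 0.4471 -2.2678  5.3053] [-0.4713 -0.0838 -0.0755] 0.009119437434037102
along 0.11628729795899229 force e -2.2833916271790775 lat 2.2582079956814153e-06
now [0.561  0.0535 0.1255] yaw 14.61 t 19.70
button face [0.1419 0.1427 0.1431 0.1433] 0.14331610441410153
disc [0.144  0.1442 0.1443] [0.1445 0.145 ] far face 0.14818687614899567
[(np.float64(147.75), 56), (np.float64(148.0), 220), (np.float64(148.25), 181)]
```

```bash
cat > bf.py <<'E'
from h import *
import sys
k=np.array([.601,-.0557]); e=np.array([-.3437,.9391])
def run(tag,shift):
    c=bot.calibration('wrist'); c=dict(c); c['origin']=c['origin']+np.r_[e*shift,0]
    W=dep(c,np.load(f'pics/{tag}_wrist_d.npy'))
    a=(W[...,:2]-k)@e; b=(W[...,:2]-k)@np.array([.9391,.3437])
    al=float(sys.argv[1])+shift
    m=(abs(b)>.02)&(abs(b)<.044)&(W[...,2]>.066)&(W[...,2]<.092)&(abs(a-al-.022)<.006)
    f=(abs(b)<.016)&(W[...,2]>.066)&(W[...,2]<.099)&(a>.1465)&(a<.1495)
    print(tag,m.sum(),'front face-along',np.median(a[m])-al, 'front',np.median(a[m]),'disc far',np.median(a[f]))
for tag,al in [('g1',.107618),('g2',.114428),('g3',.115093),('g4',.115592),('g5',.115889),('g6',.116085),('g7',.116287)]: run(tag,al-float(sys.argv[1]))
E
python3 bf.py .116287
```

```text
g1 1243 front face-along 0.021733007961041537 front 0.12935100796104154 disc far 0.14816328459386796
g2 1235 front face-along 0.021712320068925428 front 0.13614032006892543 disc far 0.14816231290357498
g3 1230 front face-along 0.021709783346412492 front 0.1368027833464125 disc far 0.14817742757997834
g4 1228 front face-along 0.02171056188392026 front 0.13730256188392026 disc far 0.1481841916168199
g5 1252 front face-along 0.021695407904996092 front 0.1375844079049961 disc far 0.14820091834843757
g6 1230 front face-along 0.021702511642868405 front 0.1377875116428684 disc far 0.14818489557783626
g7 1235 front face-along 0.02170986737513278 front 0.13799686737513278 disc far 0.14817974066578465
```

View pics/g7.png

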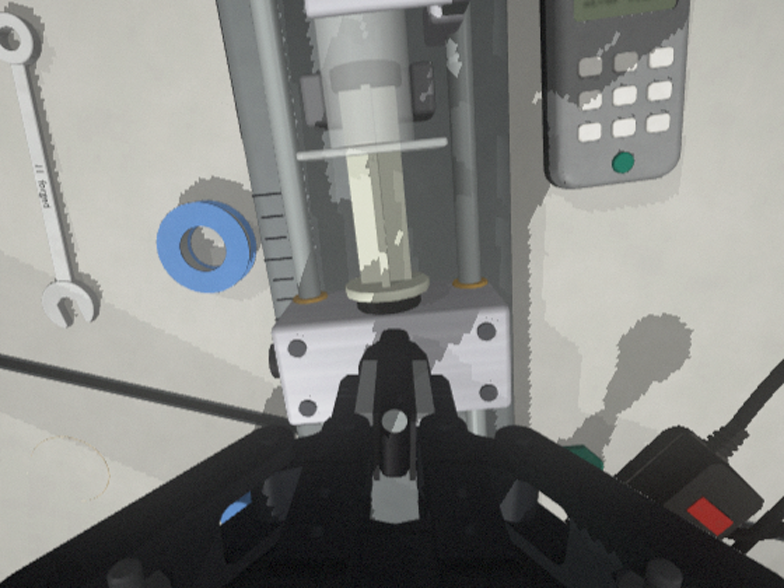

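Emit:
{"op": "jog_arm", "data": {
  "jaw": [1,1,1,1,1,1,1,1],
  "linear": [
    [0,-0.0001,0],
    [0,-0.0002,0],
    [0,-0.0002,0],
    [0,-0.0002,0],
    [0,-0.0002,0],
    [0,-0.0002,0],
    [0,-0.0002,0],
    [0,-0.0002,0]
  ],
  "delta_rot": [
    [0,0,0],
    [0,0,0],
    [0,0,0],
    [0,0,0],
    [0,0,0],
    [0,0,0],
    [0,0,0],
    [0,0,0]
  ]
}}

```text
clock: 20.52
eef_pos: [0.561, 0.0537, 0.1255]
tool_rot: [0.992, 0.127, 0.001, 0.0]
ft_force: [0.8, -1.3, 6.0]
grip_width: 0.0088
```

```bash
sed -i '/^for tag/d' bf.py; echo 'run(sys.argv[2],0)'>>bf.py
cat > s.sh <<'E'
python3 gap.py $1 | head -2 | tee /tmp/o; a=$(awk '/along/{print $2}' /tmp/o); python3 bf.py $a $1
E
bash s.sh g8
```

```text
[ 0.782  -1.3291  6.0167] [-0.5329 -0.134  -0.0685] 0.008838080077842803
along 0.11647405644183374 force e -1.5169780858134356 lat -1.138111913188552e-05
g8 1241 front face-along 0.021715943859790157 front 0.1381900003016239 disc far 0.14818799819354694
```

Emit:
{"op": "jog_arm", "data": {
  "jaw": [1,1,1,1,1,1,1,1],
  "linear": [
    [0,-0.0001,0],
    [0,-0.0002,0],
    [0,-0.0002,0],
    [0,-0.0002,0],
    [0,-0.0002,0],
    [0,-0.0002,0],
    [0,-0.0002,0],
    [0,-0.0002,0]
  ],
  "delta_rot": [
    [0,0,0],
    [0,0,0],
    [0,0,0],
    [0,0,0],
    [0,0,0],
    [0,0,0],
    [0,0,0],
    [0,0,0]
  ]
}}

```text
clock: 21.33
eef_pos: [0.5609, 0.0538, 0.1255]
tool_rot: [0.992, 0.127, 0.001, 0.001]
ft_force: [-0.0, -2.5, 5.3]
grip_width: 0.0087
```

```bash
bash s.sh g9
```

```text
[-0.0457 -2.4803  5.3116] [-0.6597 -0.0662 -0.0553] 0.008662890894387439
along 0.11656851524121244 force e -2.31355288668914 lat -5.776767897550147e-06
g9 1233 front face-along 0.021696130474734884 front 0.13826464571594732 disc far 0.14817832765641503
```

Emit:
{"op": "jog_arm", "data": {
  "jaw": [1,1,1,1,1,1,1,1],
  "linear": [
    [0,-0.0001,0],
    [0,-0.0002,0],
    [0,-0.0002,0],
    [0,-0.0002,0],
    [0,-0.0002,0],
    [0,-0.0002,0],
    [0,-0.0002,0],
    [0,-0.0002,0]
  ],
  "delta_rot": [
    [0,0,0],
    [0,0,0],
    [0,0,0],
    [0,0,0],
    [0,0,0],
    [0,0,0],
    [0,0,0],
    [0,0,0]
  ]
}}

```text
clock: 22.15
eef_pos: [0.5609, 0.0538, 0.1255]
tool_rot: [0.992, 0.127, 0.001, 0.001]
ft_force: [0.5, -2.6, 6.0]
grip_width: 0.0087
```

```bash
bash s.sh g10
```

```text
[ 0.5213 -2.5891  6.0245] [-0.7022 -0.1322 -0.0398] 0.008715653107026104
along 0.11658191625526886 force e -2.61056267307766 lat -3.188490311957891e-05
g10 1249 front face-along 0.021673971726871452 front 0.1382558879821403 disc far 0.14819331812621403
```

Emit:
{"op": "jog_arm", "data": {
  "jaw": [1,1,1,1,1,1,1,1],
  "linear": [
    [0,0,0],
    [0,0,0],
    [0,0,0],
    [0,0,0],
    [0,0,0],
    [0,0,0],
    [0,0,0],
    [0,0,0]
  ],
  "delta_rot": [
    [0,0,3],
    [0,0,6],
    [0,0,9],
    [0,0,12],
    [0,0,15],
    [0,0,18],
    [0,0,21],
    [0,0,24]
  ]
}}

```text
clock: 22.97
eef_pos: [0.5614, 0.0538, 0.1255]
tool_rot: [0.997, -0.083, 0.001, 0.001]
ft_force: [1.5, -3.3, 4.7]
grip_width: 0.0086
```

```bash
bash s.sh g11
```

```text
[ 1.4702 -3.2753  4.6836] [-0.6863 -0.3808  0.2105] 0.008591060715773384
along 0.11645075073969041 force e -3.581170078178576 lat 0.00040344820783899053
g11 1022 front face-along 0.021760707258342588 front 0.138211457998033 disc far 0.14812015982808552
```

Emit:
{"op": "jog_arm", "data": {
  "jaw": [1,1,1,1,1,1,1,1],
  "linear": [
    [0,0,0],
    [0,0,0],
    [0,0,0],
    [0,0,0],
    [0,0,0],
    [0,0,0],
    [0,0,0],
    [0,0,0]
  ],
  "delta_rot": [
    [0,0,3],
    [0,0,6],
    [0,0,9],
    [0,0,12],
    [0,0,15],
    [0,0,18],
    [0,0,21],
    [0,0,24]
  ]
}}

```text
clock: 23.78
eef_pos: [0.5618, 0.0536, 0.1255]
tool_rot: [0.958, -0.288, 0.002, 0.0]
ft_force: [2.8, -3.9, 5.7]
grip_width: 0.009
```

Emit:
{"op": "jog_arm", "data": {
  "jaw": [1,1,1,1,1,1,1,1],
  "linear": [
    [0,0,0],
    [0,0,0],
    [0,0,0],
    [0,0,0],
    [0,0,0],
    [0,0,0],
    [0,0,0],
    [0,0,0]
  ],
  "delta_rot": [
    [0,0,3],
    [0,0,6],
    [0,0,9],
    [0,0,12],
    [0,0,15],
    [0,0,18],
    [0,0,21],
    [0,0,22]
  ]
}}

```text
clock: 24.45
eef_pos: [0.5621, 0.0533, 0.1256]
tool_rot: [0.885, -0.466, 0.002, 0.0]
ft_force: [2.9, -4.6, 4.4]
grip_width: 0.0087
```

```bash
bash s.sh g12; python3 -c "
from h import *
go([.56,.05,.125],20)"
```

```text
[ 2.9206 -4.6375  4.3591] [-0.9588 -0.6641  0.1736] 0.008687476546004057
along 0.11576811405272065 force e -5.358902350111031 lat 0.0009120723246036198
g12 71 front face-along 0.02301393161601377 front 0.13878204566873442 disc far 0.1474518642304874
now [0.5621 0.0533 0.1256] yaw -55.41 t 24.60
lin mm [1.5486 3.565  0.6047] rot [  0.066   -0.2488 -75.4048]
```

View pics/g12.png

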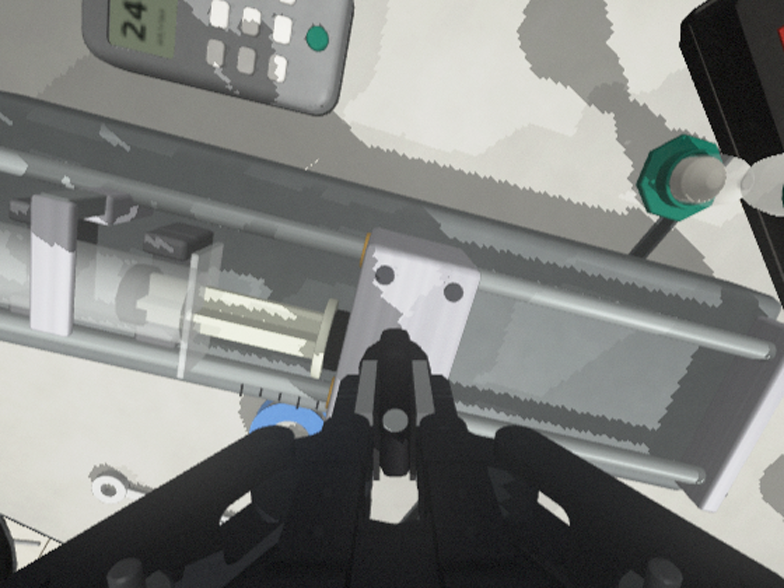

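Emit:
{"op": "jog_arm", "data": {
  "jaw": [0.9,0.8,0.7,0.7,0.7,0.7,0.7,0.7],
  "linear": [
    [0,0,0],
    [0,0,0],
    [0,0,0],
    [0,0,0],
    [0,0,-0.01],
    [0,0,-0.03],
    [0,0,-0.06],
    [0,0,-0.09]
  ],
  "delta_rot": [
    [0,0,0],
    [0,0,0],
    [0,0,0],
    [0,0,0],
    [0,0,0],
    [0,0,0],
    [0,0,0],
    [0,0,0]
  ]
}}

```text
clock: 25.27
eef_pos: [0.5593, 0.0541, 0.215]
tool_rot: [0.886, -0.465, -0.002, 0.001]
ft_force: [0.6, 0.4, -0.5]
grip_width: 0.0257
```

```bash
python3 -c "
from h import *
go([.56,-.0,.24],20)
c=bot.calibration('wrist');p,d=bot.camera('wrist'); crop(p,0,0,560,420,1.4,'pics/r1.png')
"
```

```text
now [0.5593 0.0541 0.215 ] yaw -55.37 t 25.27
lin mm [ 44.8658  30.2399 -24.9628] rot [  0.088    0.2326 -75.3723]
```

View pics/r1.png

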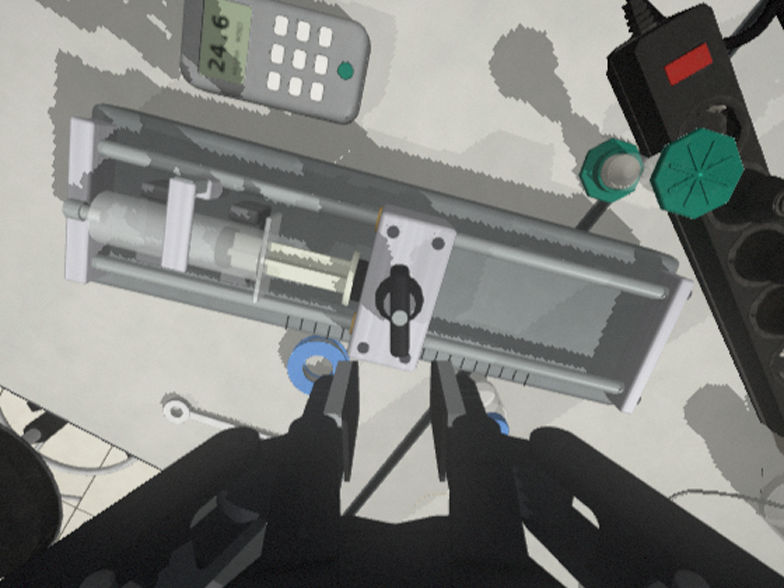

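Emit:
{"op": "jog_arm", "data": {
  "jaw": [0.7,0.7,0.7,0.7,0.7,0.7,0.7,0.7],
  "linear": [
    [0,0,0],
    [0,0,0],
    [0,0,0],
    [0,0,0],
    [0,0,0],
    [0,0,0],
    [0,0,0],
    [0,0,0]
  ],
  "delta_rot": [
    [0,0,-7],
    [0,0,-14],
    [0,0,-21],
    [0,0,-28],
    [0,0,-35],
    [0,0,-42],
    [0,0,-49],
    [0,0,-56]
  ]
}}

```text
clock: 25.98
eef_pos: [0.5602, 0.0542, 0.2149]
tool_rot: [1.0, 0.008, -0.001, -0.0]
ft_force: [-0.1, 0.0, 0.1]
grip_width: 0.0257
```

Emit:
{"op": "jog_arm", "data": {
  "jaw": [0.7,0.7,0.7,0.7,0.7,0.7,0.7,0.7],
  "linear": [
    [0,0,0.01],
    [0,0,0.025],
    [0,0,0.045],
    [0,0,0.045],
    [0,0,0.045],
    [0,0,0.045],
    [0,0,0.045],
    [0,0,0.045]
  ],
  "delta_rot": [
    [0,0,-7],
    [0,0,-14],
    [0,0,-14],
    [0,0,-14],
    [0,0,-14],
    [0,0,-14],
    [0,0,-14],
    [0,0,-14]
  ]
}}

```text
clock: 26.65
eef_pos: [0.5614, 0.0541, 0.1713]
tool_rot: [0.992, 0.127, 0.001, -0.0]
ft_force: [-0.3, 0.9, -0.4]
grip_width: 0.0258
```

```bash
cat > fin.py <<'E'
from h import *
import sys
k=np.array([.601,-.0557]); e=np.array([-.3437,.9391])
c=bot.calibration('wrist');p,d=bot.camera('wrist'); crop(p,0,0,560,420,1.4,f'pics/{sys.argv[1]}.png')
W=dep(c,d)
a=(W[...,:2]-k)@e; b=(W[...,:2]-k)@np.array([.9391,.3437])
m=(abs(b)>.02)&(abs(b)<.044)&(W[...,2]>.066)&(W[...,2]<.092)&(abs(a-.138)<.005)
f=(abs(b)<.016)&(W[...,2]>.066)&(W[...,2]<.099)&(a>.1465)&(a<.1495)
print(m.sum(),f.sum(),'front',np.median(a[m]),'disc far',np.median(a[f]),'gap',np.median(a[f])-np.median(a[m])-.01)
m=(W[...,2]>.1265)&(W[...,2]<.133)&(abs(a-.1165)<.026)&(abs(b)<.026)
print(m.sum(),cv2.minAreaRect((W[m][:,:2]*1000).astype(np.float32)))
go([.561,.0538,.16],14.6)
E
python3 fin.py f1
```

```text
651 382 front 0.13830523719614404 disc far 0.1482559465901948 gap -4.929060594923394e-05
1074 ((562.2468872070312, 54.790672302246094), (42.37700271606445, 10.244131088256836), 34.85765838623047)
now [0.5613 0.0541 0.1712] yaw 14.61 t 26.70
lin mm [-0.4203  0.165  11.1593] rot [ 0.0172 -0.1151  0.008 ]
```

View pics/f1.png

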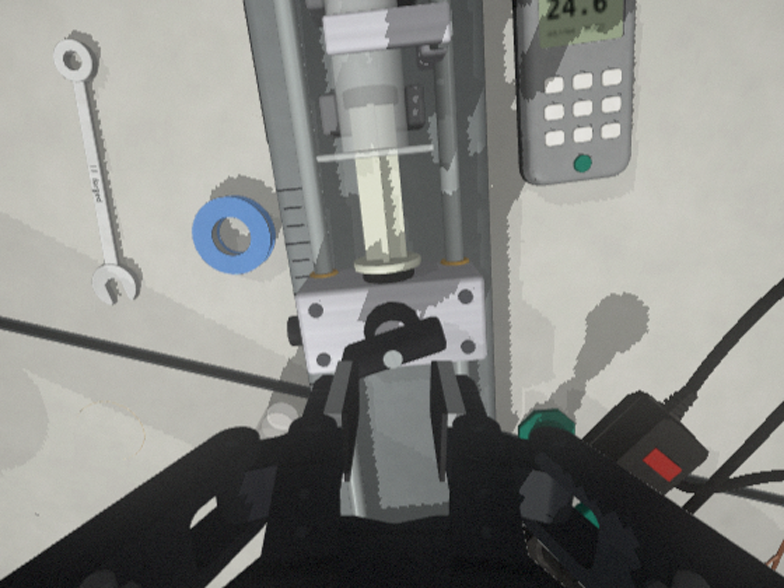

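Emit:
{"op": "jog_arm", "data": {
  "jaw": [0.7,0.7,0.7,0.7,0.7,0.7,0.7,0.7],
  "linear": [
    [0,0,-0.04],
    [0,0,-0.08],
    [-0.04,0,-0.1],
    [-0.08,0,-0.1],
    [-0.12,0,-0.1],
    [-0.16,0,-0.1],
    [-0.18,0,-0.1],
    [-0.18,0,-0.1]
  ],
  "delta_rot": [
    [0,0,0],
    [0,0,0],
    [0,0,0],
    [0,0,0],
    [0,0,0],
    [0,0,0],
    [0,0,0],
    [0,0,0]
  ]
}}

```text
clock: 27.37
eef_pos: [0.3826, 0.0078, 0.271]
tool_rot: [0.992, 0.126, -0.0, 0.0]
ft_force: [-0.3, 0.4, -0.4]
grip_width: 0.026
```

```bash
python3 -c "
from h import *
p,d=bot.camera('side'); crop(p,150,120,430,330,2.8,'pics/fs.png')
p,d=bot.camera('top'); crop(p,60,80,450,300,2,'pics/ft.png')
"
```

```text
(no output)
```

View pics/fs.png

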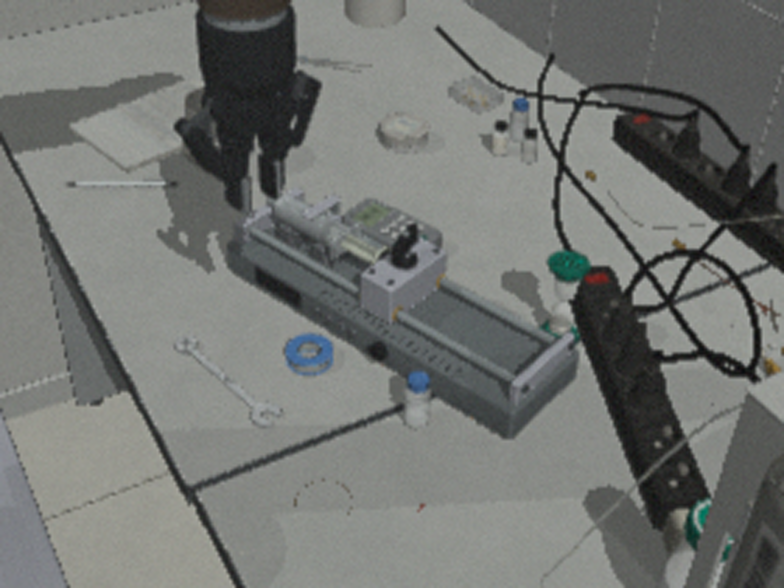

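View pics/ft.png

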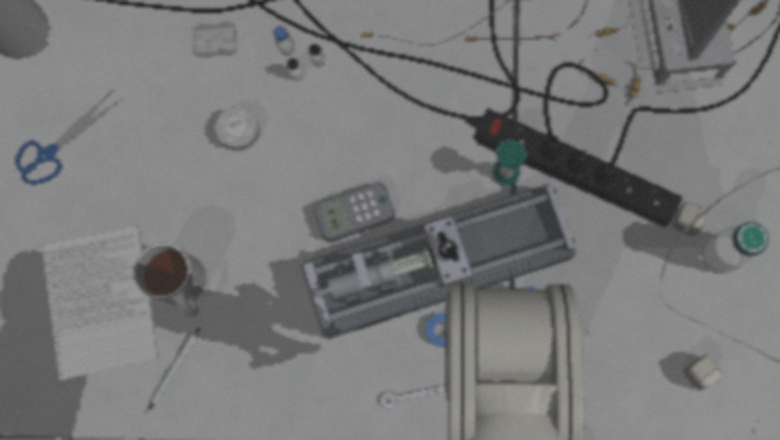

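All the bystanders are where they stood; the spanner lies flat on the bench and the block sits at the plunger.

```bash
python3 -c "
from workcell import bot
print(bot.job_done())"
```

```text
the job is handed in; nothing more can be done
None
```

The pump is ready and the job was handed in at about 27.5 s of the 72 s. I took the spanner off the rods first, then freed the knob, slid the block up to the plunger and turned the knob tight again.

**Spanner:** It lies flat on the bench in front of the pump, clear of the tape roll. The fingertips reached the bench before the spanner did, so it fell about 12 mm when released.

**Block and plunger:** I dragged the block 116.6 mm by its knob bar until it stopped following the commands. After release, the wrist camera put the gap at −0.05 mm against nominal sizes, about the same as at first contact. The disc face read 148.26 mm at the end and 148.18 mm before. I take that 0.08 mm as measuring error, so I believe the plunger did not move.

**Knob:** The bar measures about 75°, or 1.31 rad, which is above the 1.1 rad needed to lock.

**Bystanders:** In the last side and top pictures the bystanders look unmoved. I compared these by eye only.

**What disagreed:**
- My first grip on the knob closed on the round boss instead of the wing bar. It still turned the knob free, and I gripped the bar properly before moving the block.
- The force reading never rose clearly at contact, so I judged contact by the block stalling and by the camera.
- The tool shifted about 0.8 mm back along the rods while tightening, but the camera showed the block had stayed in place.

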